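# Get the boxed-in espresso cup out onto its saucer

### The arm

A 7-joint arm with a two-finger parallel gripper is mounted at the origin on the work surface. World frame = base frame: x ahead of the robot, y to its left, z up, the work surface at z = 0. Lengths are in mm, angles in rad, forces in N, time in s.
With the tool pointing down it reaches from about 425 to 925 mm from the base axis. Payload 6.8 kg.
Tool frame: the origin (TCP) lies at the very end of the fingers, on their centre line; the grasp point (between the pads) lies 19 mm behind it; z points along the fingers, y is the line along which they close (so a half turn about z gives the same grasp; the last joint's range is limited). The gripper opens to 88 mm and grips with 3 to 60 N. Pads are 20 mm wide; open, the fingers measure 115 mm over their backs; the gripper's body (75 mm by 178 mm) begins 61 mm behind the grasp point.
Start: joints at [-1.376, 0.477, 0.022, 1.555, -0.011, 1.109, -0.083], TCP at [201.277, 644.31, 222.664] pointing down, gripper open.
Joint ranges: [-2.96, 2.96], [-0.34, 2.1], [-1.41, 1.46], [0.24, 2.44], [-1.37, 4.51], [0.17, 1.92], [-2.96, 2.96]. Speed limits (rad/s): [2.39, 2.39, 3.14, 3.14, 3.14, 3.14, 3.14].

### API

Orientations are given as a rotation vector (axis times angle).
In Python, from plant import arm gives the robot as it stands.
- The arm moves only by the tool servo_tool, never from a script. Its argument "moves" is a list of rows, each a list of 7 numbers: the opening, from 0 (shut) to 1 (fully open), then the shift along the tool's x, y, z normalised to -1 to 1, where 1 is 200 mm, then the turn, a rotation vector about the tool's x, y, z normalised to -1 to 1, where 1 is 0.5 rad. A call has 1 to 12 rows; each row is the pose to reach, as a shift and turn from the pose commanded when the call began, along the tool's axes at that moment; what a row does not reach only later rows make up. A row lasts 1/12 s, in which the tool goes at most 41.7 mm and 7.16 degrees, less where a joint would pass 70% of its speed; a pose out of reach is approached as far as the arm can. A call with a number of a shift or a turn outside -1 to 1 is refused whole. A call with a gripper value outside its range is refused whole. The fingers move at their own pace and stop on an object; the grip force is fixed at half the most. Time passes only in rows, so rows that repeat a pose let the fingers close. It gives the time, the measured TCP pose, the force, the opening and the grip force at its end, in the units of the state.
- arm.get_state(): the state, without advancing time (a new reading comes with each control period).
- arm.camera(name): name is "side" or "top" or "wrist"; returns the picture (400x640x3 uint8, blue, green, red); there is no depth.
- arm.camera_params(name): a dict with "K" (3x3 intrinsics, pixels), "R" (3x3) and "t" (3): a world point X has camera coordinates R X + t. Camera axes: x right, y down, z forward; pixel columns grow to the right and rows downward; lengths in mm; the calibration is good to about 2 mm. A picture is of the moment at which its call begins: read the wrist's pose just before it. camera_params takes no time and is no camera call; for the wrist camera it gives the pose at the moment of the call.
- arm.hand_in(): hands the job in; it is judged then, once.
The state is a dict: "time": time; "q": joint angles; "joint_vel": joint speeds; "joint_torque": joint torques, N m; "tcp_pos": TCP position; "tool_rot": TCP orientation; "wrist_force": force on the tool from outside, world axes, zero at the start; "ft_torque": the same for the moment, N m; "finger_gap": opening from 0.0 (shut) to 1.0 (fully open); "gripper_force": force on a finger pad.
Only numpy, scipy, OpenCV 4.12 (cv2) and the standard library are available. Lean on these libraries where they do the work, as an engineer would, in place of code of your own. Each camera call takes 0.05 s, during which the arm holds its last target. There are 200 camera calls.

### The job

The espresso cup stands at the back of the bamboo rack, boxed in by the round tin, the square tin and the cocoa shaker. Clear all three onto the dark serving board; when all are standing there, put the cup upright on the middle of the white saucer, and only then put the tins and shaker back, each centred on its own black mat (round tin on the large round mat, square tin on the square mat, shaker on the small round mat). Keep everything upright, set things down gently without dropping them, and leave the sugar jar where it is.

Things in the scene. Friction and masses are not known exactly. Their poses are not given: they have to be found in the camera images.
- round_tin: Loose round steel canister with a wooden lid, 64 mm diameter, 145 mm tall, about 0.35 kg (straight sides up to 127 mm, the lid is 62 mm across). Origin: centre of its underside, z up. Starts on mat_round.
- square_tin: Loose square steel canister with a wooden lid, 58 x 58 mm, 137 mm tall, about 0.35 kg (straight sides up to 125 mm, then the lid, 56 mm). Origin: centre of its underside, z up; x and y are normal to its sides. Starts on mat_square, its sides within 0.1 rad of parallel to the mat's.
- shaker: Loose slim round steel cocoa shaker, 48 mm diameter, with a dark domed top, 140 mm tall, about 0.25 kg (straight sides up to 122 mm). Origin: centre of its underside, z up. Starts on mat_small.
- cup: Loose small white ceramic espresso cup, rim 58 mm diameter, 58 mm tall, straight sides, open at the top, about 0.16 kg, one handle at its +y side that sticks out 36 mm. Origin: centre of its underside, z up. Starts on the bare rack floor (12 mm above the table) at the far side of the rack, handle turned roughly away from the robot.
- mat_round: Fixed large round black rubber mat, 84 mm diameter, 4 mm thick, on the bamboo rack (fixed flat board, 220 x 250 mm, 12 mm thick, turned as the mats are). Origin: centre of its underside, 12 mm above the table; z up, x and y along the rack's sides, x to the far side where the cup is. The mats lie left of the cup, right of it and nearer the robot; which is where varies.
- mat_square: Fixed square black rubber mat, 80 x 80 mm, 4 mm thick, on the rack. Origin: centre of its underside, 12 mm above the table; axes as for mat_round, normal to its sides.
- mat_small: Fixed small round black rubber mat, 64 mm diameter, 4 mm thick, on the rack. Origin: centre of its underside, 12 mm above the table; axes as for mat_round.
- saucer: Fixed white saucer, 130 mm diameter, flat inside with its floor 8 mm above the table (rim 10 mm). Origin: centre of its underside, on the table. On the other side of the rack from the board.
- board: Fixed dark wooden serving board beside the rack, 300 (x) x 140 (y) x 14 mm, empty at the start: the side area. Origin: centre of its underside, on the table; its top is 14 mm up.
- sugar_jar: Bystander: loose glass sugar jar with a wooden lid, 76 mm diameter, 100 mm tall, beyond the rack. Origin: centre of its underside. Not to be moved.

How it is judged:
By the outcome, as a careful person would: the job done as asked, in the order asked, and still so for the second after the job is handed in, with the robot touching nothing.
It also fails if it takes over 147 s, if anything falls off the work surface, if the arm or the gripper's body presses on something with over 40 N, if the wrist force passes 120 N, or if a joint passes its speed limit or range.

## Working session

There is one attempt and no reset: what is moved stays moved. The work goes in short steps, Python scripts to look and compute and a tool call to move; the robot and the scene stay as the last step left them, time stands still between calls to the robot, and variables do not carry over. Pictures are saved under pics/ and viewed, at most 14 in all, crops included, and the job is handed in when it is done.

Besides the shell and the picture viewer there is one more tool, called as name(argument=value, ...), one argument or row to a line, values as JSON. servo_tool: Moves the arm, as the interface text tells. Scaled input: -1 to 1 covers 200 mm each way for a shift and 0.5 rad each way for a turn. Its arguments: {"type":"object","properties":{"moves":{"type":"array"}},"required":["moves"]}

```bash
mkdir -p pics; ls
python3 - <<'E'
from plant import arm
import cv2,numpy as np
s=arm.get_state();print(s)
for n in("top","side"):
    cv2.imwrite(f"pics/{n}0.png",arm.camera(n))
for n in("top","side","wrist"):
    p=arm.camera_params(n);print(n,np.round(p["K"],1).tolist(),np.round(p["R"],4).tolist(),np.round(p["t"],1).tolist())
E
```

```text
pics
{'time': 0.0, 'q': array([-1.37606634,  0.47775919,  0.02232336,  1.55644274, -0.01150102,
        1.10930724, -0.08310198]), 'joint_vel': array([-0.00041362, -0.00244038,  0.00041886,  0.00145822, -0.00143039,
        0.00118199, -0.0004251 ]), 'joint_torque': array([-9.86470195e-05, -5.82858825e+01,  1.53473798e+00, -2.72598660e+01,
       -5.43852104e-02,  1.69344671e-02,  1.58998455e-04]), 'tcp_pos': array([201.1249193 , 643.70675005, 221.71252667]), 'tool_rot': array([-4.73793783e-01, -3.10550972e+00,  2.79991400e-03]), 'wrist_force': array([0.35897324, 0.51782924, 0.11138693]), 'ft_torque': array([ 0.04412344, -0.00682046, -0.01236482]), 'gripper_force': 0.0, 'finger_gap': 1.000798313505285}
top [[488.3, 0.0, 320.4], [0.0, 488.3, 196.7], [0.0, 0.0, 1.0]] [[0.0267, -0.9995, 0.0157], [-0.9976, -0.0277, -0.064], [0.0644, -0.0139, -0.9978]] [-24.3, 619.8, 1139.7]
side [[364.8, 0.0, 319.6], [0.0, 364.8, 203.4], [0.0, 0.0, 1.0]] [[-0.4746, -0.8801, 0.0143], [-0.6283, 0.3274, -0.7057], [0.6164, -0.344, -0.7083]] [308.3, 449.3, 397.3]
wrist [[335.8, 0.0, 318.8], [0.0, 335.8, 201.7], [0.0, 0.0, 1.0]] [[0.2978, 0.9546, -0.0004], [0.921, -0.2872, 0.2633], [0.2512, -0.0787, -0.9647]] [-674.3, -31.6, 388.6]
```

View pics/top0.png

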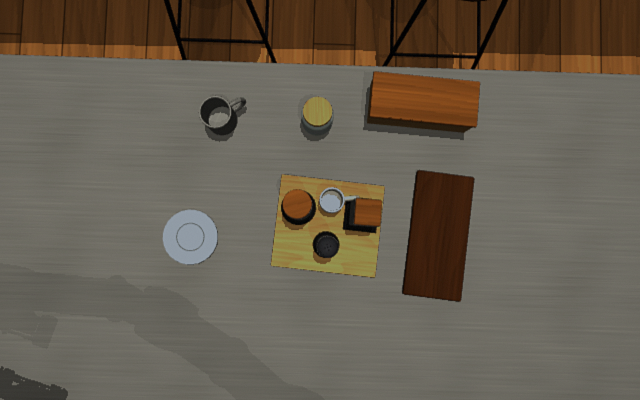

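View pics/side0.png

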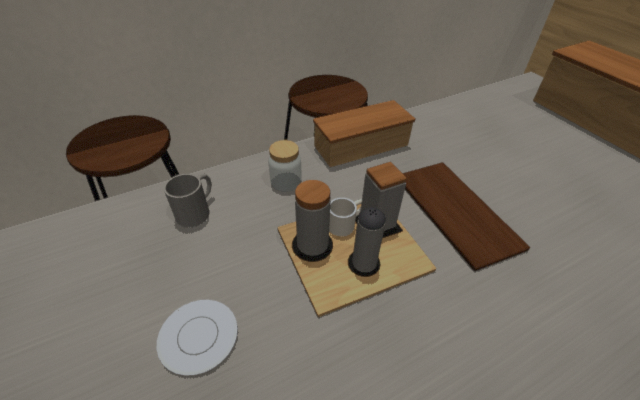

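The top view shows the rack centred near (328,225). The round tin's lid is at (298,203), the cup at (332,201) with its handle toward (350,199), the square tin's lid at (368,212) and the shaker at (326,244). The saucer is at (190,237) and the board at (438,236). The side view confirms that layout. I'll get rough positions first, then take closer views with the wrist camera.

```bash
cat > h.py <<'E'
from plant import arm
import cv2,numpy as np
from scipy.spatial.transform import Rotation as Ro
def P(n):
    p=arm.camera_params(n);return [np.array(p[k],float) for k in("K","R","t")]
def ray(p,uv,z):
    """pixel(s) -> world points on plane z"""
    K,R,t=p;uv=np.atleast_2d(np.array(uv,float));c=-R.T@t
    d=(np.linalg.inv(K)@np.c_[uv,np.ones(len(uv))].T).T@R
    return c+d*((z-c[2])/d[:,2])[:,None]
def proj(p,X):
    K,R,t=p;x=(np.atleast_2d(X)@R.T+t)@K.T;return x[:,:2]/x[:,2:]
def tri(p1,uv1,p2,uv2):
    """midpoint and gap of two rays"""
    L=[]
    for p,uv in((p1,uv1),(p2,uv2)):
        c=-p[1].T@p[2];d=p[1].T@np.linalg.inv(p[0])@np.r_[uv,1];L.append((c,d/np.linalg.norm(d)))
    (a,u),(b,v)=L;s,r=np.linalg.lstsq(np.c_[u,-v],b-a,rcond=None)[0]
    A,B=a+s*u,b+r*v;return (A+B)/2,np.linalg.norm(A-B)
def blobs(m,amin=60):
    n,l,s,c=cv2.connectedComponentsWithStats(m.astype(np.uint8));
    return [(s[i,4],c[i],s[i,:4]) for i in range(1,n) if s[i,4]>=amin]
def goto(X,yaw=None):
    """tool-axis shift (units of 200mm) and yaw unit to reach X from now"""
    s=arm.get_state();T=Ro.from_rotvec(s["tool_rot"]);return T.inv().apply(np.array(X)-s["tcp_pos"])/200
E
python3 - <<'E'
from h import *
t=P("top");s=P("side")
print(t[1].T@-t[2],s[1].T@-s[2])
for n,uv,z in [("round lid",(298,203),157),("sq lid",(368,212),153),("shaker",(326,244),155),("cup rim",(331,200),70),("handle",(352,198),60),("saucer",(190,237),8),("jar",(317,110),100)]: print(n,ray(t,uv,z).round())
for uv in [(281,174),(384,186),(376,277),(271,266)]: print("rack",ray(t,uv,12).round())
for uv in [(417,171),(474,178),(461,301),(403,294)]: print("board",ray(t,uv,14).round())
img=cv2.imread("pics/top0.png");cv2.imwrite("pics/c.png",cv2.resize(img[165:290,260:400],None,fx=5,fy=4.6,interpolation=cv2.INTER_CUBIC))
st=arm.get_state();R=Ro.from_rotvec(st["tool_rot"]).as_matrix();print(R.round(3))
w=P("wrist");print((R.T@(-w[1].T@w[2]-st["tcp_pos"])).round(1),(R.T@w[1].T).round(3))
E
```

```text
[ 545.54746678    8.7246717  1177.32873057] [183.71483001 260.91500894 594.04196513]
round lid [[597.  41. 157.]]
sq lid [[ 582. -106.  153.]]
shaker [[513. -20. 155.]]
cup rim [[610. -31.  70.]]
handle [[617. -79.  60.]]
saucer [[516. 300.   8.]]
jar [[809.   7. 100.]]
rack [[673.  88.  12.]]
rack [[ 651. -159.   12.]]
rack [[ 434. -144.   12.]]
rack [[453. 105.  12.]]
board [[ 689. -238.   14.]]
board [[ 676. -376.   14.]]
board [[ 383. -347.   14.]]
board [[ 396. -209.   14.]]
[[-0.955  0.298 -0.   ]
 [ 0.298  0.955 -0.002]
 [-0.    -0.002 -1.   ]]
[  72.    -0.3 -161.2] [[ 0.    -0.965 -0.263]
 [ 1.     0.     0.001]
 [-0.001 -0.263  0.965]]
```

View pics/c.png

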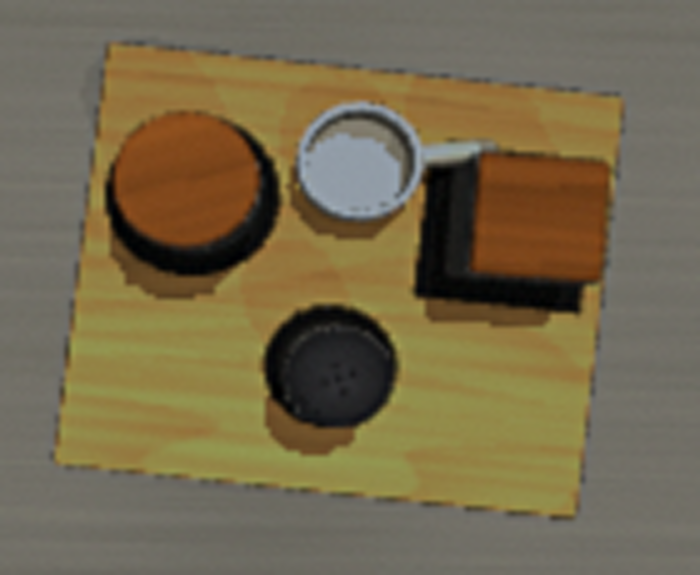

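The handle points to -y, toward the square tin. I'll move over the rack for close wrist views.

servo_tool(
  moves=[
    [1,-0.2,-0.22,-0.07,0,0,0],
    [1,-0.4,-0.45,-0.07,0,0,0],
    [1,-0.6,-0.67,-0.07,0,0,0],
    [1,-0.8,-0.9,-0.07,0,0,0],
    [1,-0.8,-0.9,-0.07,0,0,0],
    [1,-0.8,-0.9,-0.07,0,0,0],
  ],
)

```text
time: 0.6
tcp_pos: [301.4, 421.4, 236.4]
tool_rot: [0.477, 3.105, -0.002]
wrist_force: [1.1, 0.0, 1.0]
finger_gap: 0.998
gripper_force: 0.0
```

servo_tool(
  moves=[
    [1,-0.2,-0.22,-0.07,0,0,0],
    [1,-0.4,-0.45,-0.07,0,0,0],
    [1,-0.6,-0.67,-0.07,0,0,0],
    [1,-0.8,-0.9,-0.07,0,0,0],
    [1,-0.8,-0.9,-0.07,0,0,0],
    [1,-0.8,-0.9,-0.07,0,0,0],
  ],
)

```text
time: 1.1
tcp_pos: [399.9, 202.0, 250.7]
tool_rot: [-0.477, -3.105, 0.0]
wrist_force: [0.4, 0.0, -0.4]
finger_gap: 1.004
gripper_force: 0.0
```

servo_tool(
  moves=[
    [1,-0.2,-0.22,-0.05,0,0,-0.1],
    [1,-0.4,-0.45,-0.05,0,0,-0.2],
    [1,-0.6,-0.67,-0.05,0,0,-0.3],
    [1,-0.8,-0.93,-0.05,0,0,-0.43],
    [1,-0.8,-0.93,-0.05,0,0,-0.43],
    [1,-0.8,-0.93,-0.05,0,0,-0.43],
    [1,-0.8,-0.93,-0.05,0,0,-0.43],
    [1,-0.8,-0.93,-0.05,0,0,-0.43],
  ],
)

```text
time: 1.77
tcp_pos: [496.7, -22.2, 260.4]
tool_rot: [-0.146, -3.138, 0.001]
wrist_force: [-0.2, 0.0, -0.4]
finger_gap: 1.0
gripper_force: 0.0
```

Run:
```python
from h import *
import pickle
s=arm.get_state();print(s["tcp_pos"],s["time"]);p=P("wrist");i=arm.camera("wrist")
cv2.imwrite("pics/w1.png",i);pickle.dump(p,open("w1.pkl","wb"))
```

```text
[496.68250101 -22.22588555 260.42741655] 1.7667
```

View pics/w1.png

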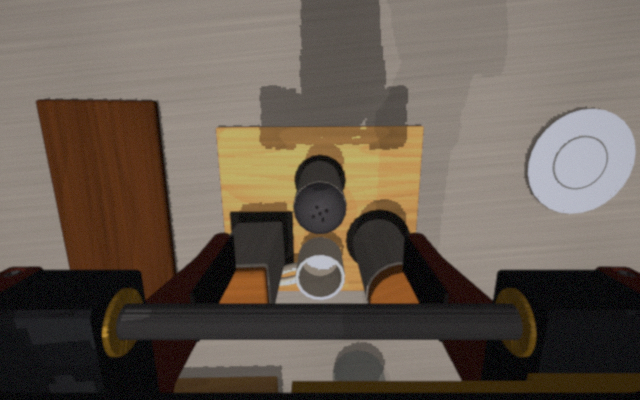

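The view is flipped, with the robot side at the top. The fingers hide everything below about row 235. The shaker's top is at (320,208), the cup's rim at (320,278) and the saucer at (581,160). I'll move forward and take two views with a baseline between them.

servo_tool(
  moves=[
    [1,-0.2,0,0,0,0,0],
    [1,-0.4,0.0,0,0,0,0],
    [1,-0.5,0,0,0,0,0],
    [1,-0.5,0,0,0,0,0],
    [1,-0.5,0,0,0,0,0],
    [1,-0.5,0,0,0,0,0],
  ],
)

```text
time: 2.32
tcp_pos: [595.1, -27.4, 260.1]
tool_rot: [-0.135, -3.137, -0.001]
wrist_force: [-0.4, -0.8, 0.2]
finger_gap: 1.001
gripper_force: 0.0
```

Run:
```python
from h import *
import pickle
p=P("wrist");i=arm.camera("wrist");cv2.imwrite("pics/w2.png",i);pickle.dump(p,open("w2.pkl","wb"))
```

servo_tool(
  moves=[
    [1,-0.2,0,0,0,0,0],
    [1,-0.35,0,0,0,0,0],
    [1,-0.35,0,0,0,0,0],
    [1,-0.35,0,0,0,0,0],
    [1,-0.35,0,0,0,0,0],
  ],
)

```text
time: 2.78
tcp_pos: [664.8, -34.7, 260.7]
tool_rot: [-0.138, -3.138, -0.001]
wrist_force: [-0.5, -0.9, -0.3]
finger_gap: 1.0
gripper_force: 0.0
```

Run:
```python
from h import *
import pickle
p=P("wrist");i=arm.camera("wrist");cv2.imwrite("pics/w3.png",i);pickle.dump(p,open("w3.pkl","wb"))
a=cv2.imread("pics/w2.png")[0:290,180:470];b=i[0:290,180:470]
cv2.imwrite("pics/w23.png",cv2.resize(np.hstack([a,b]),(800,400)))
for u,v in((320,100),(320,150)): pass
h=cv2.cvtColor(i,cv2.COLOR_BGR2HSV)
print(arm.get_state()["tcp_pos"])
```

```text
[664.69453417 -34.74454985 260.91830045]
```

View pics/w23.png

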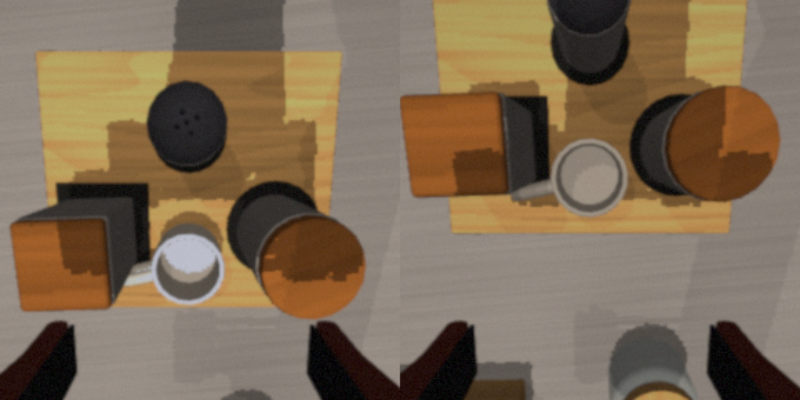

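Both views show all the items clearly. In w2 the lids are at about crop (60,263) and (312,268), the cup's rim at (188,268) and the shaker at (187,125). Now to triangulate.

Run:
```python
from h import *
import pickle
I={k:cv2.imread(f"pics/w{k}.png") for k in(1,2,3)};p={k:pickle.load(open(f"w{k}.pkl","rb")) for k in(1,2,3)}
res={}
for k in(2,3):
    h=cv2.cvtColor(I[k],cv2.COLOR_BGR2HSV);H,S,V=cv2.split(h)
    m=(H<15)&(S>120)&(V>60);m[230:]=0 if False else m[230:]
    m=cv2.morphologyEx(m.astype(np.uint8),cv2.MORPH_OPEN,np.ones((5,5)))
    cs=[c for c in cv2.findContours(m,0,2)[0] if cv2.contourArea(c)>1500]
    for c in cs:
        c=cv2.convexHull(c);print(k,"lid",cv2.contourArea(c),cv2.boundingRect(c),np.round(cv2.fitEllipse(c)[0],1),cv2.minAreaRect(c))
    w=((S<60)&(V>115)).astype(np.uint8)
    cx=(316,195) if k==2 else (318,128)
    roi=np.zeros_like(w);cv2.circle(roi,cx,45,1,-1)
    # handle+cup
    b=cv2.morphologyEx(w*roi,cv2.MORPH_OPEN,np.ones((2,2)))
    for a,c,s in blobs(b): print(k,"white",a,c.round(1),s)
for k in(1,2):
    H,S,V=cv2.split(cv2.cvtColor(I[k],cv2.COLOR_BGR2HSV));print(k,V[85:230:12,318 if k==1 else 315])
```

```text
2 lid 2873.5 (173, 358, 93, 35) [220.6 382.5] ((219.0, 375.0), (34.0, 92.0), 90.0)
2 lid 3889.0 (369, 160, 75, 71) [406.2 194.9] ((403.673583984375, 198.59243774414062), (72.40985107421875, 65.19927215576172), 34.38034439086914)
2 lid 4085.5 (188, 160, 72, 65) [222.1 193. ] ((223.5, 192.0), (64.0, 71.0), 90.0)
2 lid 28526.0 (15, 4, 150, 253) [ 90.4 111.2] ((89.88680267333984, 129.89622497558594), (267.4938659667969, 122.5150375366211), 83.32553100585938)
2 white 1811 [312.7 192.6] [273 170  71  52]
2 white 858 [316.9 230.7] [283 224  68  17]
3 lid 3679.0 (176, 339, 92, 47) [224.7 365.6] ((221.5, 362.0), (46.0, 91.0), 90.0)
3 lid 4816.5 (180, 67, 76, 76) [214.7  99.7] ((218.2900390625, 104.51104736328125), (72.84654235839844, 73.58236694335938), 86.98721313476562)
3 lid 4849.5 (376, 63, 79, 82) [414.4 103.1] ((412.46844482421875, 101.33357238769531), (73.82363891601562, 84.42939758300781), 52.69605255126953)
3 lid 23740.5 (13, 0, 147, 206) [84.3 69.2] ((86.52996826171875, 102.43798828125), (220.57992553710938, 123.18073272705078), 83.32553100585938)
3 white 633 [311.6 130.4] [275 102  71  56]
3 white 1383 [318.  127.6] [298 107  41  42]
3 white 73 [319.  171.9] [306 171  27   3]
1 [ 95  92  92  91 140 141  18  55  73  58  67  71  58]
2 [ 48  43  38  19 125 180 132 123 205 200 108 129 139]
```

Run:
```python
from h import *
import pickle
I={k:cv2.imread(f"pics/w{k}.png") for k in(1,2,3)};p={k:pickle.load(open(f"w{k}.pkl","rb")) for k in(1,2,3)}
L={}
for k in(2,3):
    H,S,V=cv2.split(cv2.cvtColor(I[k],cv2.COLOR_BGR2HSV))
    m=((H<16)&(S>110)&(V>40)).astype(np.uint8);m[:,:178]=0;m[228 if k==2 else 170:]=0
    m=cv2.morphologyEx(m,cv2.MORPH_OPEN,np.ones((7,7)))
    for c in cv2.findContours(m,0,2)[0]:
        if cv2.contourArea(c)<1500:continue
        c=cv2.convexHull(c);n="sq" if c[:,0,0].mean()<300 else "rd"
        if n=="rd": L[n,k]=np.array(cv2.fitEllipse(c)[0]);print(k,n,cv2.fitEllipse(c))
        else:
            q=cv2.approxPolyDP(c,8,True)[:,0];print(k,n,q.tolist(),cv2.boundingRect(c));L[n,k]=np.array(cv2.minEnclosingCircle(c)[0])
L["cup",2]=(316,195);L["cup",3]=(317.8,128.4)
for n in("sq","rd","cup"): print(n,tri(p[2],L[n,2],p[3],L[n,3]))
z={"sq":153,"rd":161,"cup":70}
for n,k in L: print(n,k,ray(p[k],L[n,k],z[n]).round(1))
# shaker dome in 1,2 via dark mask top
print("shaker",tri(p[1],(320,213),p[2],(315,90)))
print("rack", [ray(p[2],(x/1.379+180,y/1.379),12).round(1).tolist() for x,y in((36,52),(341,52),(68,307))])
print("rack3", [ray(p[3],((x-400)/1.379+180,y/1.379),12).round(1).tolist() for x,y in((453,233),(728,233))])
for k in(2,):
  for q in((12,222),(107,217),(110,307),(21,310)): print("sqcorner",ray(p[k],(q[0]/1.379+180,q[1]/1.379),153).round(1))
print("handle",ray(p[2],(125/1.379+180,280/1.379),55),ray(p[3],(115/1.379+180,191/1.379),55))
```

```text
2 sq [[252, 159], [259, 222], [196, 224], [188, 163]] (188, 159, 72, 67)
2 rd ((405.8022155761719, 193.64137268066406), (74.20848846435547, 76.65028381347656), 77.36714935302734)
3 sq [[251, 67], [257, 138], [191, 142], [180, 71]] (180, 67, 78, 76)
3 rd ((413.9378662109375, 103.62653350830078), (79.10456848144531, 85.77433776855469), 34.64502716064453)
sq (array([ 581.97473395, -105.26046485,  150.94992217]), np.float64(0.014031793109420616))
rd (array([594.49438469,  43.99945399, 156.38974319]), np.float64(0.3360344022764966))
cup (array([610.77867461, -31.0517189 ,  70.2170741 ]), np.float64(0.7550995352201808))
sq 2 [[ 581.5 -104.6  153. ]]
rd 2 [[593.2  42.7 161. ]]
sq 3 [[ 582.1 -104.7  153. ]]
rd 3 [[594.5  42.9 161. ]]
cup 2 [[610.8 -31.4  70. ]]
cup 3 [[610.8 -30.7  70. ]]
shaker (array([508.15079185, -22.42454101, 151.48976092]), np.float64(0.4245768495301187))
rack [[[434.6, -139.3, 12.0]], [[455.7, 106.5, 12.0]], [[652.1, -147.2, 12.0]]]
rack3 [[[651.8, -157.3, 12.0]], [[673.3, 87.6, 12.0]]]
sqcorner [[ 553.4 -128.2  153. ]]
sqcorner [[555.3 -72.9 153. ]]
sqcorner [[610.  -78.4 153. ]]
sqcorner [[ 607.2 -132.8  153. ]]
handle [[619.45285149 -83.80936468  55.        ]] [[617.07813039 -90.0718211   55.        ]]
```

Triangulation gives the square tin at (582,-105), the round tin at (594,43), the cup at (611,-31) with its rim at 70, and the shaker at (509,-22). The tool's yaw already matches the rack. The shaker goes first.

servo_tool(
  moves=[
    [1,0.2,0,0,0,0,0],
    [1,0.4,0,0,0,0,0],
    [1,0.6,0,0,0,0,0],
    [1,0.775,0,0,0,0,0],
    [1,0.775,0,0,0,0,0],
    [1,0.775,0,0.2,0,0,0],
    [1,0.775,0,0.4,0,0,0],
    [1,0.775,0,0.55,0,0,0],
    [1,0.775,0,0.7,0,0,0],
    [1,0.775,0,0.8,0,0,0],
    [1,0.775,0,0.845,0,0,0],
    [1,0.775,0,0.845,0,0,0],
  ],
)

```text
time: 3.83
tcp_pos: [510.0, -21.2, 90.4]
tool_rot: [-0.138, -3.136, 0.0]
wrist_force: [-0.0, -0.1, 0.1]
finger_gap: 0.995
gripper_force: 0.0
```

servo_tool(
  moves=[
    [0,0,0,0,0,0,0],
    [0,0,0,0,0,0,0],
    [0,0,0,0,0,0,0],
    [0,0,0,0,0,0,0],
    [0,0,0,0,0,0,0],
    [0,0,0,0,0,0,0],
    [0,0,0,0,0,0,0],
    [0,0,0,0,0,0,0],
  ],
)

```text
time: 4.5
tcp_pos: [511.9, -21.4, 92.0]
tool_rot: [0.138, 3.138, 0.0]
wrist_force: [0.3, -1.3, 3.2]
finger_gap: 0.543
gripper_force: 29.9
```

servo_tool(
  moves=[
    [0,0,0,-0.1,0,0,0],
    [0,0,0,-0.2,0,0,0],
    [0,0,0,-0.3,0,0,0],
    [0,0.05,-0.15,-0.3,0,0,0],
    [0,0.1,-0.3,-0.3,0,0,0],
    [0,0.15,-0.45,-0.3,0,0,0],
    [0,0.2,-0.6,-0.3,0,0,0],
    [0,0.235,-0.7,-0.3,0,0,0],
    [0,0.235,-0.7,-0.3,0,0,0],
  ],
)

```text
time: 5.25
tcp_pos: [449.4, -161.1, 151.4]
tool_rot: [-0.149, -3.136, 0.002]
wrist_force: [-0.0, 0.8, -2.5]
finger_gap: 0.543
gripper_force: 29.9
```

servo_tool(
  moves=[
    [0,0,-0.15,0,0,0,0],
    [0,0,-0.3,0,0,0,0],
    [0,0,-0.45,0,0,0,0],
    [0,0,-0.6,0,0,0,0],
    [0,0,-0.635,0,0,0,0],
    [0,0,-0.635,0.1,0,0,0],
    [0,0,-0.635,0.2,0,0,0],
    [0,0,-0.635,0.25,0,0,0],
    [0,0,-0.635,0.28,0,0,0],
    [0,0,-0.635,0.295,0,0,0],
    [0,0,-0.635,0.3,0,0,0],
    [0,0,-0.635,0.3,0,0,0],
  ],
)

```text
time: 6.25
tcp_pos: [441.7, -283.1, 92.0]
tool_rot: [0.137, 3.138, -0.0]
wrist_force: [0.6, -1.0, -2.0]
finger_gap: 0.543
gripper_force: 29.9
```

servo_tool(
  moves=[
    [0,0,0,0.003,0,0,0],
    [0,0,0,0.006,0,0,0],
    [0,0,0,0.01,0,0,0],
    [0,0,0,0.01,0,0,0],
  ],
)

```text
time: 6.58
tcp_pos: [441.7, -283.3, 90.1]
tool_rot: [0.138, 3.138, -0.0]
wrist_force: [0.4, 0.2, -0.8]
finger_gap: 0.542
gripper_force: 29.9
```

servo_tool(
  moves=[
    [0,0,0,0.005,0,0,0],
    [0,0,0,0.005,0,0,0],
    [1,0,0,0.005,0,0,0],
    [1,0,0,0.005,0,0,0],
    [1,0,0,0.005,0,0,0],
    [1,0,0,0.005,0,0,0],
    [1,0,0,-0.15,0,0,0],
    [1,0,0,-0.35,0,0,0],
    [1,0,0,-0.55,0,0,0],
    [1,0,0,-0.75,0,0,0],
    [1,0,0,-0.845,0,0,0],
    [1,0,0,-0.845,0,0,0],
  ],
)

```text
time: 7.58
tcp_pos: [443.6, -284.7, 263.3]
tool_rot: [0.138, 3.13, -0.003]
wrist_force: [0.2, -0.6, 1.1]
finger_gap: 0.999
gripper_force: 0.0
```

servo_tool(
  moves=[
    [1,-0.1,0.16,0,0,0,0],
    [1,-0.2,0.32,0,0,0,0],
    [1,-0.3,0.48,0,0,0,0],
    [1,-0.4,0.64,0,0,0,0],
    [1,-0.5,0.8,0,0,0,0],
    [1,-0.62,0.95,0,0,0,0],
    [1,-0.62,0.95,0,0,0,0],
    [1,-0.62,0.95,0,0,0,0],
  ],
)

```text
time: 8.25
tcp_pos: [582.1, -102.0, 256.7]
tool_rot: [-0.13, -3.136, 0.0]
wrist_force: [-0.0, -0.6, 0.8]
finger_gap: 1.001
gripper_force: 0.0
```

servo_tool(
  moves=[
    [1,0,-0.01,0.2,0,0,0],
    [1,0,-0.01,0.4,0,0,0],
    [1,0,-0.01,0.55,0,0,0],
    [1,0,-0.01,0.7,0,0,0],
    [1,0,-0.01,0.82,0,0,0],
    [1,0,-0.01,0.82,0,0,0],
    [0,0,-0.01,0.82,0,0,0],
    [0,0,-0.01,0.82,0,0,0],
    [0,0,-0.01,0.82,0,0,0],
    [0,0,-0.01,0.82,0,0,0],
    [0,0,-0.01,0.82,0,0,0],
    [0,0,-0.01,0.82,0,0,0],
  ],
)

```text
time: 9.25
tcp_pos: [582.2, -106.7, 96.0]
tool_rot: [0.137, 3.136, 0.001]
wrist_force: [-0.4, 0.7, 7.2]
finger_gap: 0.664
gripper_force: 29.7
```

servo_tool(
  moves=[
    [0,0,0,0,0,0,0],
    [0,0,0,0,0,0,0],
  ],
)

```text
time: 9.42
tcp_pos: [582.2, -106.6, 96.0]
tool_rot: [0.137, 3.137, 0.001]
wrist_force: [-1.0, 1.9, 7.0]
finger_gap: 0.662
gripper_force: 29.7
```

servo_tool(
  moves=[
    [0,0,0,-0.1,0,0,0],
    [0,0,0,-0.2,0,0,0],
    [0,0,0,-0.3,0,0,0],
    [0,-0.05,-0.15,-0.3,0,0,0],
    [0,-0.1,-0.3,-0.3,0,0,0],
    [0,-0.15,-0.45,-0.3,0,0,0],
    [0,-0.2,-0.6,-0.3,0,0,0],
    [0,-0.25,-0.75,-0.3,0,0,0],
    [0,-0.3,-0.9,-0.3,0,0,0],
    [0,-0.325,-0.95,-0.3,0,0,0],
    [0,-0.325,-0.95,-0.3,0,0,0],
    [0,-0.325,-0.95,-0.3,0,0,0],
  ],
)

```text
time: 10.42
tcp_pos: [628.9, -301.6, 153.9]
tool_rot: [-0.139, -3.137, -0.001]
wrist_force: [0.0, 0.9, -2.5]
finger_gap: 0.661
gripper_force: 29.7
```

servo_tool(
  moves=[
    [0,0,0,0.1,0,0,0],
    [0,0,0,0.2,0,0,0],
    [0,0,0,0.25,0,0,0],
    [0,0,0,0.28,0,0,0],
    [0,0,0,0.295,0,0,0],
    [0,0,0,0.3,0,0,0],
    [0,0,0,0.305,0,0,0],
    [0,0,0,0.31,0,0,0],
    [0,0,0,0.312,0,0,0],
    [0,0,0,0.312,0,0,0],
  ],
)

```text
time: 11.25
tcp_pos: [630.2, -301.9, 94.1]
tool_rot: [0.138, 3.137, -0.0]
wrist_force: [-1.9, 2.2, 4.9]
finger_gap: 0.666
gripper_force: 29.7
```

servo_tool(
  moves=[
    [1,0,0,0,0,0,0],
    [1,0,0,0,0,0,0],
    [1,0,0,0,0,0,0],
    [1,0,0,0,0,0,0],
    [1,0,0,-0.15,0,0,0],
    [1,0,0,-0.35,0,0,0],
    [1,0,0,-0.55,0,0,0],
    [1,0,0,-0.75,0,0,0],
    [1,0,0,-0.83,0,0,0],
    [1,0,0,-0.83,0,0,0],
  ],
)

```text
time: 12.08
tcp_pos: [631.5, -303.6, 264.1]
tool_rot: [0.138, 3.13, -0.005]
wrist_force: [-0.1, -0.4, 0.6]
finger_gap: 0.997
gripper_force: 0.0
```

servo_tool(
  moves=[
    [1,0.03,0.2,0,0,0,0],
    [1,0.07,0.4,0,0,0,0],
    [1,0.12,0.6,0,0,0,0],
    [1,0.165,0.85,0,0,0,0],
    [1,0.165,0.85,0,0,0,0],
    [1,0.165,0.85,0,0,0,0],
  ],
)

```text
time: 12.58
tcp_pos: [611.4, -124.2, 256.9]
tool_rot: [-0.126, -3.137, -0.004]
wrist_force: [0.5, -0.6, -0.4]
finger_gap: 1.0
gripper_force: 0.0
```

servo_tool(
  moves=[
    [1,0.03,0.2,0,0,0,0],
    [1,0.07,0.4,0,0,0,0],
    [1,0.12,0.6,0,0,0,0],
    [1,0.165,0.85,0,0,0,0],
    [1,0.165,0.85,0,0,0,0],
    [1,0.165,0.85,0,0,0,0],
    [1,0.165,0.85,0,0,0,0],
  ],
)

```text
time: 13.17
tcp_pos: [593.7, 41.0, 257.8]
tool_rot: [-0.139, -3.138, 0.002]
wrist_force: [-0.5, -0.0, 0.1]
finger_gap: 1.003
gripper_force: 0.0
```

servo_tool(
  moves=[
    [1,0,0.005,0.2,0,0,0],
    [1,0,0.005,0.4,0,0,0],
    [1,0,0.005,0.55,0,0,0],
    [1,0,0.005,0.7,0,0,0],
    [1,0,0.005,0.81,0,0,0],
    [1,0,0.005,0.81,0,0,0],
    [0,0,0.005,0.81,0,0,0],
    [0,0,0.005,0.81,0,0,0],
    [0,0,0.005,0.81,0,0,0],
    [0,0,0.005,0.81,0,0,0],
    [0,0,0.005,0.81,0,0,0],
    [0,0,0.005,0.81,0,0,0],
  ],
)

```text
time: 14.17
tcp_pos: [594.9, 43.6, 97.9]
tool_rot: [0.138, 3.136, 0.001]
wrist_force: [0.2, 0.4, 6.5]
finger_gap: 0.723
gripper_force: 30.0
```

servo_tool(
  moves=[
    [0,0,0,0,0,0,0],
    [0,0,0,0,0,0,0],
  ],
)

```text
time: 14.33
tcp_pos: [594.9, 43.6, 97.9]
tool_rot: [0.138, 3.136, 0.001]
wrist_force: [-0.3, -0.8, 6.5]
finger_gap: 0.725
gripper_force: 30.0
```

servo_tool(
  moves=[
    [0,0,0,-0.1,0,0,0],
    [0,0,0,-0.25,0,0,0],
    [0,0,0,-0.4,0,0,0],
    [0,0,0,-0.5,0,0,0],
    [0,0.02,-0.15,-0.5,0,0,0],
    [0,0.04,-0.3,-0.5,0,0,0],
    [0,0.05,-0.45,-0.5,0,0,0],
    [0,0.06,-0.6,-0.5,0,0,0],
    [0,0.07,-0.75,-0.5,0,0,0],
    [0,0.075,-0.85,-0.5,0,0,0],
    [0,0.075,-0.85,-0.5,0,0,0],
  ],
)

```text
time: 15.25
tcp_pos: [561.9, -130.2, 196.7]
tool_rot: [-0.149, -3.138, 0.004]
wrist_force: [0.6, -0.7, -2.3]
finger_gap: 0.729
gripper_force: 30.0
```

servo_tool(
  moves=[
    [0,0.02,-0.15,0,0,0,0],
    [0,0.04,-0.3,0,0,0,0],
    [0,0.05,-0.45,0,0,0,0],
    [0,0.06,-0.6,0,0,0,0],
    [0,0.07,-0.75,0,0,0,0],
    [0,0.075,-0.85,0,0,0,0],
    [0,0.075,-0.85,0,0,0,0],
    [0,0.075,-0.85,0.1,0,0,0],
    [0,0.075,-0.85,0.2,0,0,0],
    [0,0.075,-0.85,0.3,0,0,0],
    [0,0.075,-0.85,0.4,0,0,0],
    [0,0.075,-0.85,0.45,0,0,0],
  ],
)

```text
time: 16.25
tcp_pos: [533.1, -289.9, 103.8]
tool_rot: [-0.135, -3.135, -0.003]
wrist_force: [-0.6, 0.2, -2.4]
finger_gap: 0.724
gripper_force: 30.0
```

servo_tool(
  moves=[
    [0,0,0,0.02,0,0,0],
    [0,0,0,0.035,0,0,0],
    [0,0,0,0.045,0,0,0],
    [0,0,0,0.052,0,0,0],
    [0,0,0,0.058,0,0,0],
    [0,0,0,0.062,0,0,0],
    [0,0,0,0.062,0,0,0],
  ],
)

```text
time: 16.83
tcp_pos: [534.7, -292.6, 96.0]
tool_rot: [0.138, 3.136, 0.0]
wrist_force: [-2.2, 3.2, 8.9]
finger_gap: 0.724
gripper_force: 30.0
```

servo_tool(
  moves=[
    [1,0,0,0,0,0,0],
    [1,0,0,0,0,0,0],
    [1,0,0,0,0,0,0],
    [1,0,0,0,0,0,0],
    [1,0,0,-0.15,0,0,0],
    [1,0,0,-0.35,0,0,0],
    [1,0,0,-0.55,0,0,0],
    [1,0,0,-0.75,0,0,0],
    [1,0,0,-0.83,0,0,0],
    [1,0,0,-0.83,0,0,0],
  ],
)

```text
time: 17.67
tcp_pos: [536.0, -293.9, 264.9]
tool_rot: [0.138, 3.13, -0.004]
wrist_force: [0.1, 0.3, -0.2]
finger_gap: 1.001
gripper_force: 0.0
```

servo_tool(
  moves=[
    [1,-0.04,0.2,0,0,0,0],
    [1,-0.08,0.4,0,0,0,0],
    [1,-0.12,0.6,0,0,0,0],
    [1,-0.13,0.66,0,0,0,0],
    [1,-0.13,0.66,0,0,0,0],
  ],
)

```text
time: 18.08
tcp_pos: [572.4, -157.5, 258.1]
tool_rot: [-0.125, -3.137, -0.003]
wrist_force: [-1.0, -0.4, -0.8]
finger_gap: 0.998
gripper_force: 0.0
```

servo_tool(
  moves=[
    [1,-0.04,0.2,0,0,0,0],
    [1,-0.08,0.4,0,0,0,0],
    [1,-0.12,0.6,0,0,0,0],
    [1,-0.13,0.66,0,0,0,0],
    [1,-0.13,0.66,0,0,0,0],
    [1,-0.13,0.66,0,0,0,0],
    [1,-0.13,0.66,0,0,0,0],
  ],
)

```text
time: 18.67
tcp_pos: [608.1, -36.8, 259.4]
tool_rot: [-0.143, -3.137, 0.002]
wrist_force: [0.3, 0.7, -1.5]
finger_gap: 1.002
gripper_force: 0.0
```

Run:
```python
from h import *
import pickle
p=P("wrist");i=arm.camera("wrist");cv2.imwrite("pics/w4.png",i);pickle.dump(p,open("w4.pkl","wb"))
```

servo_tool(
  moves=[
    [1,-0.15,0,0,0,0,0],
    [1,-0.3,0,0,0,0,0],
    [1,-0.3,0,0,0,0,0],
    [1,-0.3,0,0,0,0,0],
    [1,-0.3,0,0,0,0,0],
    [1,-0.3,0,0,0,0,0],
  ],
)

```text
time: 19.22
tcp_pos: [667.6, -40.5, 260.0]
tool_rot: [-0.141, -3.138, 0.0]
wrist_force: [-0.1, 0.1, -0.5]
finger_gap: 1.002
gripper_force: 0.0
```

Run:
```python
from h import *
import pickle
p=P("wrist");i=arm.camera("wrist");cv2.imwrite("pics/w5.png",i);pickle.dump(p,open("w5.pkl","wb"))
a=cv2.imread("pics/w4.png")[0:290,180:470];b=i[0:290,180:470]
cv2.imwrite("pics/w45.png",cv2.resize(np.hstack([a,b]),(800,400)))
print(arm.get_state()["tcp_pos"])
I={k:cv2.imread(f"pics/w{k}.png") for k in(4,5)};
for k in(4,5):
    q=pickle.load(open(f"w{k}.pkl","rb"))
    H,S,V=cv2.split(cv2.cvtColor(I[k],cv2.COLOR_BGR2HSV))
    m=(V<55).astype(np.uint8);m[235:]=0;m[:,:200]=0;m[:,450:]=0
    m=cv2.morphologyEx(m,cv2.MORPH_OPEN,np.ones((3,3)))
    for c in cv2.findContours(m,0,2)[0]:
        if cv2.contourArea(c)<300:continue
        c=cv2.convexHull(c);e=cv2.fitEllipse(c);print(k,cv2.contourArea(c),cv2.boundingRect(c),np.round(e[0],1),ray(q,e[0],16).round(1),cv2.approxPolyDP(c,6,True)[:,0].tolist() if cv2.contourArea(c)>1 else 0)
```

```text
[667.70899513 -40.05128986 260.13107807]
4 3962.5 (228, 121, 67, 65) [260.6 150.9] [[ 577.  -104.1   16. ]] [[292, 121], [294, 176], [233, 185], [228, 122]]
4 3488.5 (353, 119, 67, 68) [385.7 152.5] [[592.5  45.2  16. ]] [[396, 120], [416, 137], [417, 163], [402, 181], [375, 185], [357, 171], [354, 143], [368, 125]]
4 2338.5 (298, 56, 53, 57) [323.8  83.6] [[507.7 -22.   16. ]] [[330, 56], [346, 68], [350, 88], [340, 106], [322, 112], [302, 100], [298, 78], [309, 60]]
5 4406.0 (223, 67, 69, 70) [256.3 100.2] [[ 578.4 -104.7   16. ]] [[290, 68], [291, 126], [228, 136], [223, 68]]
5 3966.5 (352, 65, 70, 74) [386.3 101.5] [[593.3  44.8  16. ]] [[389, 65], [414, 78], [421, 104], [404, 132], [383, 138], [359, 126], [352, 96], [365, 74]]
5 2581.5 (295, 0, 56, 58) [322.4  26.3] [[508.1 -22.   16. ]] [[337, 0], [349, 18], [347, 40], [333, 55], [313, 56], [296, 36], [297, 14], [308, 0]]
```

View pics/w45.png

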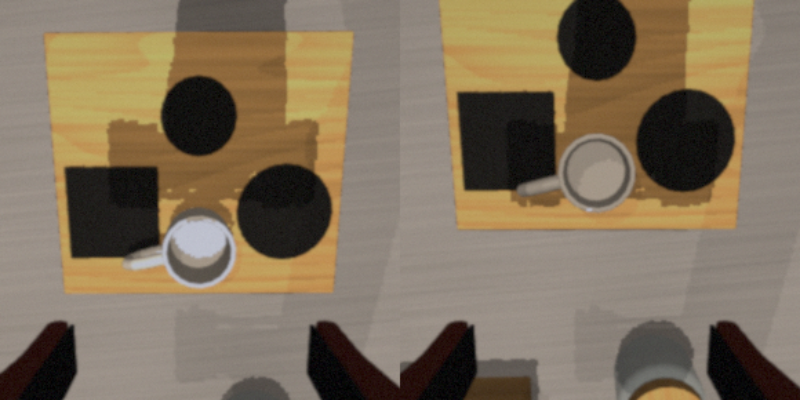

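The mats are now clear: small at (199,115), round at (285,211) and square at about (113,212) in the left crop. The cup's rim is at (199,250) and its handle tip at (125,264). Next come the exact cup, mat and saucer positions.

Run:
```python
from h import *
import pickle
p={k:pickle.load(open(f"w{k}.pkl","rb")) for k in(1,4,5)}
def T(n,a,b): 
    r=tri(p[4],a,p[5],b);print(n,r[0].round(1),round(r[1],2))
T("cup",(324.3,181.3),(322.1,125.1));T("round",(385.7,152.5),(386.3,101.5));T("small",(323.8,83.6),(322.4,26.3));T("sq",(262.3,153.5),(258.3,101.5));T("htip",(270.6,191.4),(265.6,137.8))
print("sq16",ray(p[4],(262.3,153.5),16),ray(p[5],(258.3,101.5),16),"cup70",ray(p[4],(324.3,181.3),70),ray(p[5],(322.1,125.1),70))
def C(n): return np.array([n]).T
# saucer
uv={}
for n,img,q,roi in(("w1",cv2.imread("pics/w1.png"),p[1],(500,90,639,230)),("top",cv2.imread("pics/top0.png"),P("top"),(150,195,230,280)),("side",cv2.imread("pics/side0.png"),P("side"),(140,280,260,390))):
    H,S,V=cv2.split(cv2.cvtColor(img,cv2.COLOR_BGR2HSV));x0,y0,x1,y1=roi
    m=np.zeros_like(V);m[y0:y1,x0:x1]=((img[:,:,0]>img[:,:,2].astype(int)+4)&(V>100))[y0:y1,x0:x1]
    c=max(cv2.findContours(m,0,2)[0],key=cv2.contourArea);c=cv2.convexHull(c)
    # lift rim contour onto plane z=10, fit circle
    X=ray(q,c[:,0],10)[:,:2];(cx,cy),r=cv2.minEnclosingCircle(X.astype(np.float32))
    A=np.c_[2*X,np.ones(len(X))];s=np.linalg.lstsq(A,(X**2).sum(1),rcond=None)[0]
    print(n,"saucer",s[:2].round(1),"r",np.sqrt(s[2]+s[:2]@s[:2]).round(1));uv[n]=proj(q,[s[0],s[1],10])[0]
print("tri saucer",tri(p[1],uv["w1"],P("side"),uv["side"]))
```

```text
cup [611.2 -31.4  62.4] 0.58
round [593.2  46.1  10.3] 0.28
small [507.6 -21.9  14. ] 0.12
sq [ 580.1 -102.4   17.1] 0.05
htip [619.6 -93.2  51.4] 1.23
sq16 [[ 580.22021102 -102.52916608   16.        ]] [[ 580.05456013 -102.57056034   16.        ]] cup70 [[609.62819887 -31.11790879  70.        ]] [[610.85487442 -31.76640601  70.        ]]
w1 saucer [517.2 300. ] r 64.5
top saucer [517.6 300.2] r 64.8
side saucer [518.1 301. ] r 62.5
tri saucer (array([517.79562041, 300.81767826,   9.50735463]), np.float64(1.1884762043466435))
```

servo_tool(
  moves=[
    [1,0.1,0.01,0,0,0,0.2],
    [1,0.2,0.02,0,0,0,0.4],
    [1,0.285,0.02,0,0,0,0.6],
    [1,0.285,0.02,0,0,0,0.8],
    [1,0.285,0.02,0,0,0,1.0],
    [1,0.285,0.02,0,0,0,1.0],
  ],
)

```text
time: 19.77
tcp_pos: [611.4, -30.0, 260.4]
tool_rot: [0.915, 3.005, 0.001]
wrist_force: [0.1, 0.2, 0.1]
finger_gap: 0.998
gripper_force: 0.0
```

servo_tool(
  moves=[
    [1,0,0,0.2,0,0,0.2],
    [1,0,0,0.3,0,0,0.4],
    [1,0,0,0.4,0,0,0.6],
    [1,0,0,0.5,0,0,0.8],
    [1,0,0,0.6,0,0,1.0],
    [1,0,0,0.6,0,0,1.0],
    [1,0,0,0.6,0,0,1.0],
    [1,0,0,0.6,0,0,1.0],
  ],
)

```text
time: 20.43
tcp_pos: [612.8, -30.4, 141.1]
tool_rot: [1.62, 2.69, 0.001]
wrist_force: [-0.3, 0.0, -0.5]
finger_gap: 1.003
gripper_force: 0.0
```

Run:
```python
from h import *
s=arm.get_state();print(s["tcp_pos"],s["tool_rot"],s["q"].round(2),goto([610.8,-31.3,31]).round(3))
print(Ro.from_rotvec(s["tool_rot"]).as_matrix().round(3))
```

```text
[612.75314846 -30.41603282 141.05799388] [1.61978872e+00 2.69046601e+00 1.22090501e-03] [-0.52  0.53  0.64  1.82 -0.39  0.92  0.79] [ 0.001 -0.011  0.55 ]
[[-0.468  0.884  0.001]
 [ 0.884  0.468  0.   ]
 [-0.001  0.001 -1.   ]]
```

servo_tool(
  moves=[
    [1,0,-0.01,0.15,0,0,0],
    [1,0,-0.01,0.3,0,0,0],
    [1,0,-0.01,0.4,0,0,0],
    [1,0,-0.01,0.5,0,0,0],
    [1,0,-0.01,0.55,0,0,0],
    [1,0,-0.01,0.55,0,0,0],
    [0,0,-0.01,0.55,0,0,0],
    [0,0,-0.01,0.55,0,0,0],
    [0,0,-0.01,0.55,0,0,0],
    [0,0,-0.01,0.55,0,0,0],
    [0,0,-0.01,0.55,0,0,0],
    [0,0,-0.01,0.55,0,0,0],
  ],
)

```text
time: 21.43
tcp_pos: [611.1, -31.0, 30.8]
tool_rot: [1.625, 2.688, 0.002]
wrist_force: [-1.0, 0.7, 5.6]
finger_gap: 0.666
gripper_force: 30.0
```

servo_tool(
  moves=[
    [0,0,0,0,0,0,0],
    [0,0,0,0,0,0,0],
    [0,0,0,0,0,0,0],
    [0,0,0,-0.1,0,0,0],
    [0,0,0,-0.2,0,0,0],
    [0,0,0,-0.3,0,0,0],
    [0,0,0,-0.4,0,0,0],
    [0,0,0,-0.4,0,0,0],
    [0,0,0,-0.4,0,0,0],
  ],
)

```text
time: 22.18
tcp_pos: [610.8, -30.9, 110.4]
tool_rot: [1.625, 2.687, 0.002]
wrist_force: [-0.6, -0.6, -2.1]
finger_gap: 0.671
gripper_force: 30.0
```

Run:
```python
from h import *
s=arm.get_state();print(s["tcp_pos"],goto([517.5,300.4,111]).round(3))
cv2.imwrite("pics/side1.png",cv2.resize(arm.camera("side")[120:320,180:480],None,fx=2,fy=2))
```

```text
[610.80353202 -30.93000666 110.37049432] [ 1.684  0.357 -0.003]
```

View pics/side1.png

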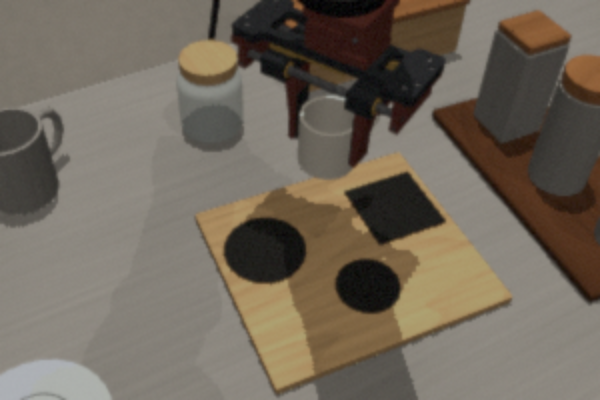

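The cup hangs upright in the gripper, with both tins standing on the board. Now over to the saucer.

servo_tool(
  moves=[
    [0,0.15,0.03,0,0,0,0],
    [0,0.3,0.06,0,0,0,0],
    [0,0.45,0.1,0,0,0,0],
    [0,0.6,0.13,0,0,0,0],
    [0,0.75,0.16,0,0,0,0],
    [0,0.84,0.18,0,0,0,0],
    [0,0.84,0.18,0,0,0,0],
  ],
)

```text
time: 22.82
tcp_pos: [561.6, 140.1, 107.7]
tool_rot: [-1.613, -2.691, 0.002]
wrist_force: [0.2, -0.2, -1.2]
finger_gap: 0.664
gripper_force: 30.0
```

servo_tool(
  moves=[
    [0,0.15,0.03,0,0,0,0],
    [0,0.3,0.06,0,0,0,0],
    [0,0.45,0.1,0,0,0,0],
    [0,0.6,0.13,0,0,0,0],
    [0,0.75,0.16,0,0,0,0],
    [0,0.842,0.18,0,0,0,0],
    [0,0.842,0.18,0.15,0,0,0],
    [0,0.842,0.18,0.25,0,0,0],
    [0,0.842,0.18,0.3,0,0,0],
    [0,0.842,0.18,0.35,0,0,0],
    [0,0.842,0.18,0.35,0,0,0],
    [0,0.842,0.18,0.35,0,0,0],
  ],
)

```text
time: 23.82
tcp_pos: [518.3, 299.4, 39.7]
tool_rot: [1.627, 2.687, -0.001]
wrist_force: [0.6, 0.7, -1.3]
finger_gap: 0.668
gripper_force: 30.0
```

Run:
```python
from h import *
s=arm.get_state();print(s["tcp_pos"],s["wrist_force"],goto([517.5,300.4,27]).round(3))
```

```text
[518.27838188 299.37268868  39.69766971] [ 0.59703352  0.65895406 -1.28819015] [ 0.006 -0.001  0.063]
```

servo_tool(
  moves=[
    [0,0.005,0,0.02,0,0,0],
    [0,0.005,0,0.04,0,0,0],
    [0,0.005,0,0.05,0,0,0],
    [0,0.005,0,0.058,0,0,0],
    [0,0.005,0,0.063,0,0,0],
    [0,0.005,0,0.067,0,0,0],
    [0,0.005,0,0.067,0,0,0],
  ],
)

```text
time: 24.4
tcp_pos: [517.5, 301.4, 28.7]
tool_rot: [-1.625, -2.687, -0.002]
wrist_force: [-7.5, -2.0, 20.0]
finger_gap: 0.666
gripper_force: 30.0
```

servo_tool(
  moves=[
    [0,0.005,0,-0.006,0,0,0],
    [0,0.005,0,-0.008,0,0,0],
    [0,0.005,0,-0.008,0,0,0],
  ],
)

```text
time: 24.65
tcp_pos: [517.3, 302.5, 28.7]
tool_rot: [1.625, 2.688, 0.002]
wrist_force: [-1.1, -0.1, 7.8]
finger_gap: 0.669
gripper_force: 30.0
```

servo_tool(
  moves=[
    [0,0,0,-0.015,0,0,0],
    [0,-0.01,-0.004,-0.015,0,0,0],
    [0,-0.01,-0.004,-0.015,0,0,0],
    [0,-0.01,-0.004,-0.008,0,0,0],
    [0,-0.01,-0.004,-0.003,0,0,0],
    [0,-0.01,-0.004,0,0,0,0],
    [0,-0.01,-0.004,0,0,0,0],
  ],
)

```text
time: 25.23
tcp_pos: [517.2, 299.7, 28.8]
tool_rot: [-1.626, -2.687, 0.0]
wrist_force: [-3.9, -1.7, 9.2]
finger_gap: 0.666
gripper_force: 30.0
```

servo_tool(
  moves=[
    [1,0,0,0,0,0,0],
    [1,0,0,0,0,0,0],
    [1,0,0,0,0,0,0],
    [1,0,0,0,0,0,0],
    [1,0,0,-0.1,0,0,0],
    [1,0,0,-0.25,0,0,0],
    [1,0,0,-0.45,0,0,0],
    [1,0,0,-0.65,0,0,0],
    [1,-0.2,0,-0.85,0,0,0],
    [1,-0.4,0,-0.95,0,0,0],
    [1,-0.5,0,-0.95,0,0,0],
    [1,-0.5,0,-0.95,0,0,0],
  ],
)

```text
time: 26.23
tcp_pos: [568.3, 203.4, 221.8]
tool_rot: [1.636, 2.675, 0.005]
wrist_force: [0.4, -0.9, 0.0]
finger_gap: 1.001
gripper_force: 0.0
```

servo_tool(
  moves=[
    [1,0,0,0,0,0,0],
    [1,0,0,0,0,0,0],
    [1,0,0,0,0,0,0],
  ],
)

```text
time: 26.48
tcp_pos: [562.6, 212.9, 217.0]
tool_rot: [-1.622, -2.689, 0.002]
wrist_force: [0.1, 0.9, -0.2]
finger_gap: 0.998
gripper_force: 0.0
```

Run:
```python
from h import *
import pickle
p=P("wrist");i=arm.camera("wrist");cv2.imwrite("pics/w6.png",i);pickle.dump(p,open("w6.pkl","wb"));t=arm.camera("top");cv2.imwrite("pics/top1.png",t)
x=lambda a,y0,y1,x0,x1,f:cv2.resize(a[y0:y1,x0:x1],None,fx=f,fy=f)
print(arm.get_state()["tcp_pos"]);cv2.imwrite("pics/v6.png",i[0:280,150:500])
```

```text
[562.67343847 212.88112128 217.11302216]
```

View pics/v6.png

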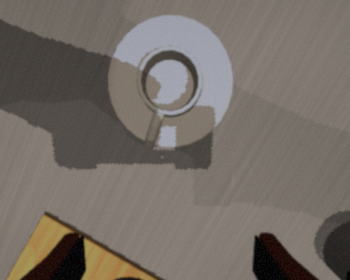

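The cup stands upright on the saucer. In this crop its rim is centred near (169,80) and the saucer near (170.5,82). I'll check the centring numerically.

Run:
```python
from h import *
import pickle
p=pickle.load(open("w6.pkl","rb"))
print("rim",ray(p,(319,80),66),"saucer",ray(p,(320.5,82),10),ray(p,(258,80),10),ray(p,(383,82),10))
print("lr",ray(p,[(287,80),(351,80)],66), "tb saucer",ray(p,[(320,14),(320,150)],10))
```

```text
rim [[516.88001857 299.17028249  66.        ]] saucer [[516.99512276 302.28837861  10.        ]] [[458.89112484 273.8323989   10.        ]] [[574.25567724 332.5099499   10.        ]]
lr [[492.05354924 286.06721549  66.        ]
 [541.70369804 312.27187704  66.        ]] tb saucer [[486.89003059 358.08056118  10.        ]
 [549.30705334 240.10979179  10.        ]]
```

The cup is within about 2 mm of the saucer's centre. Next I'll turn back and look at the board.

servo_tool(
  moves=[
    [1,-0.2,-0.04,-0.1,0,0,-0.2],
    [1,-0.4,-0.08,-0.2,0,0,-0.4],
    [1,-0.6,-0.12,-0.3,0,0,-0.6],
    [1,-0.8,-0.16,-0.4,0,0,-0.8],
    [1,-1,-0.2,-0.4,0,0,-1],
    [1,-1,-0.2,-0.4,0,0,-1],
    [1,-1,-0.2,-0.4,0,0,-1],
  ],
)

```text
time: 27.17
tcp_pos: [621.7, 10.8, 298.7]
tool_rot: [0.92, 3.002, -0.002]
wrist_force: [0.2, 0.0, -0.5]
finger_gap: 1.003
gripper_force: 0.0
```

servo_tool(
  moves=[
    [1,-0.1,-0.13,0,0,0,-0.2],
    [1,-0.2,-0.26,0,0,0,-0.4],
    [1,-0.3,-0.4,0,0,0,-0.6],
    [1,-0.4,-0.52,0,0,0,-0.8],
    [1,-0.485,-0.64,0,0,0,-1],
    [1,-0.485,-0.64,0,0,0,-1],
    [1,-0.485,-0.64,0,0,0,-1],
  ],
)

```text
time: 27.75
tcp_pos: [630.5, -144.5, 297.1]
tool_rot: [-0.142, -3.137, -0.001]
wrist_force: [0.3, 1.3, 0.6]
finger_gap: 1.002
gripper_force: 0.0
```

servo_tool(
  moves=[
    [1,-0.04,-0.2,0,0,0,0],
    [1,-0.08,-0.4,0,0,0,0],
    [1,-0.12,-0.6,0,0,0,0],
    [1,-0.165,-0.775,0,0,0,0],
    [1,-0.165,-0.775,0,0,0,0],
    [1,-0.165,-0.775,0,0,0,0],
    [1,-0.165,-0.775,0,0,0,0],
  ],
)

```text
time: 28.33
tcp_pos: [651.4, -298.4, 296.9]
tool_rot: [-0.134, -3.138, -0.004]
wrist_force: [-1.5, 1.1, -0.9]
finger_gap: 1.002
gripper_force: 0.0
```

Run:
```python
from h import *
import pickle
p=P("wrist");i=arm.camera("wrist");cv2.imwrite("pics/w7.png",i);pickle.dump(p,open("w7.pkl","wb"))
```

servo_tool(
  moves=[
    [1,0.15,0,0,0,0,0],
    [1,0.3,0,0,0,0,0],
    [1,0.4,0,0,0,0,0],
    [1,0.4,0,0,0,0,0],
    [1,0.4,0,0,0,0,0],
    [1,0.4,0,0,0,0,0],
  ],
)

```text
time: 28.88
tcp_pos: [572.0, -292.5, 298.3]
tool_rot: [0.133, 3.138, 0.002]
wrist_force: [0.3, 0.3, 0.3]
finger_gap: 0.998
gripper_force: 0.0
```

Run:
```python
from h import *
import pickle
p=P("wrist");i=arm.camera("wrist");cv2.imwrite("pics/w8.png",i);pickle.dump(p,open("w8.pkl","wb"))
a=cv2.imread("pics/w7.png")[0:300,180:480];b=i[0:300,180:480]
cv2.imwrite("pics/w78.png",cv2.resize(np.hstack([a,b]),(800,400)))
s=arm.get_state();print(s["tcp_pos"],s["tool_rot"])
```

```text
[ 572.1378858  -292.91358473  298.08199484] [1.32838335e-01 3.13798101e+00 1.02816267e-03]
```

View pics/w78.png

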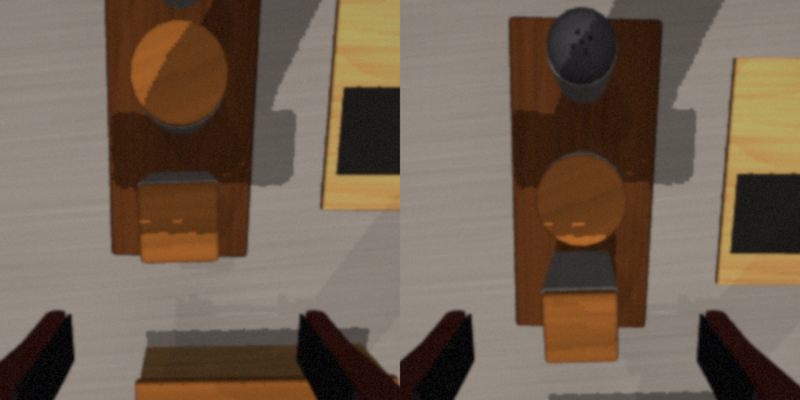

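Left crop: the square lid is centred at (179,222) and the round lid at (179.5,72.5). Right crop: they are at (181,326) and (182,199.5), with the shaker's holes at (182,41). All three stand upright on the board.

Run:
```python
from h import *
import pickle
a,b=[pickle.load(open(f"w{k}.pkl","rb")) for k in(7,8)]
print("sq",tri(a,(314,166.9),b,(315.6,244.5)),ray(a,(314,166.9),151),ray(b,(315.6,244.5),151))
print("rd",tri(a,(314.6,54.4),b,(316.5,149.6)),ray(a,(314.6,54.4),159),ray(b,(316.5,149.6),159))
print("sh",ray(b,(316.5,30.8),154))
```

```text
sq (array([ 630.6691807 , -300.47272906,  143.83385754]), np.float64(0.24721628397543044)) [[ 629.49831652 -300.41850705  151.        ]] [[ 627.70859958 -300.04253473  151.        ]]
rd (array([ 534.51249259, -291.27605574,  155.13972179]), np.float64(0.31751044264425815)) [[ 535.07668465 -291.45191325  159.        ]] [[ 534.08512785 -291.06340074  159.        ]]
sh [[ 437.24260435 -282.75442276  154.        ]]
```

servo_tool(
  moves=[
    [1,0.1,-0.005,0.1,0,0,0],
    [1,0.187,-0.01,0.25,0,0,0],
    [1,0.187,-0.01,0.4,0,0,0],
    [1,0.187,-0.01,0.5,0,0,0],
    [1,0.187,-0.01,0.5,0,0,0],
    [1,0.187,-0.01,0.5,0,0,0],
    [1,0.187,-0.01,0.5,0,0,0],
  ],
)

```text
time: 29.52
tcp_pos: [534.4, -293.9, 199.2]
tool_rot: [0.137, 3.137, -0.002]
wrist_force: [0.3, -1.2, 1.2]
finger_gap: 1.0
gripper_force: 0.0
```

Run:
```python
from h import *
s=arm.get_state();print(s["tcp_pos"],goto([534.6,-291.8,96]).round(3))
```

```text
[ 534.44329224 -293.92720675  199.15988061] [0.001 0.011 0.516]
```

servo_tool(
  moves=[
    [1,0,0.008,0.15,0,0,0],
    [1,0,0.008,0.3,0,0,0],
    [1,0,0.008,0.42,0,0,0],
    [1,0,0.008,0.5,0,0,0],
    [1,0,0.008,0.51,0,0,0],
    [1,0,0.008,0.51,0,0,0],
    [0,0,0.008,0.51,0,0,0],
    [0,0,0.008,0.51,0,0,0],
    [0,0,0.008,0.51,0,0,0],
    [0,0,0.008,0.51,0,0,0],
    [0,0,0.008,0.51,0,0,0],
    [0,0,0.008,0.51,0,0,0],
  ],
)

```text
time: 30.52
tcp_pos: [533.9, -292.3, 97.1]
tool_rot: [0.138, 3.137, -0.0]
wrist_force: [-0.5, 1.1, 7.1]
finger_gap: 0.723
gripper_force: 30.0
```

servo_tool(
  moves=[
    [0,0,0,0,0,0,0],
    [0,0,0,0,0,0,0],
    [0,0,0,-0.1,0,0,0],
    [0,0,0,-0.2,0,0,0],
    [0,0,0,-0.3,0,0,0],
    [0,-0.02,0.15,-0.3,0,0,0],
    [0,-0.04,0.3,-0.3,0,0,0],
    [0,-0.05,0.45,-0.3,0,0,0],
    [0,-0.06,0.6,-0.3,0,0,0],
    [0,-0.07,0.75,-0.3,0,0,0],
    [0,-0.07,0.85,-0.3,0,0,0],
    [0,-0.07,0.85,-0.3,0,0,0],
  ],
)

```text
time: 31.52
tcp_pos: [562.5, -117.6, 155.2]
tool_rot: [-0.126, -3.137, -0.005]
wrist_force: [-0.2, 0.8, -2.1]
finger_gap: 0.727
gripper_force: 30.0
```

servo_tool(
  moves=[
    [0,-0.02,0.15,0,0,0,0],
    [0,-0.04,0.3,0,0,0,0],
    [0,-0.05,0.45,0,0,0,0],
    [0,-0.06,0.6,0,0,0,0],
    [0,-0.07,0.75,0,0,0,0],
    [0,-0.07,0.85,0,0,0,0],
    [0,-0.07,0.85,0.1,0,0,0],
    [0,-0.07,0.85,0.2,0,0,0],
    [0,-0.07,0.85,0.23,0,0,0],
    [0,-0.07,0.85,0.24,0,0,0],
    [0,-0.07,0.85,0.24,0,0,0],
    [0,-0.07,0.85,0.24,0,0,0],
  ],
)

```text
time: 32.52
tcp_pos: [591.4, 43.4, 108.8]
tool_rot: [0.14, 3.138, 0.0]
wrist_force: [-0.3, 0.9, -2.2]
finger_gap: 0.725
gripper_force: 30.0
```

Run:
```python
from h import *
s=arm.get_state();print(s["tcp_pos"],s["wrist_force"],goto([593.2,45.2,98]).round(3))
```

```text
[591.40172143  43.40191404 108.84170241] [-0.34354299  0.92672326 -2.1617903 ] [-0.008  0.01   0.054]
```

servo_tool(
  moves=[
    [0,-0.006,0.009,0.01,0,0,0],
    [0,-0.006,0.009,0.02,0,0,0],
    [0,-0.006,0.009,0.03,0,0,0],
    [0,-0.006,0.009,0.037,0,0,0],
    [0,-0.006,0.009,0.043,0,0,0],
    [0,-0.006,0.009,0.047,0,0,0],
    [0,-0.006,0.009,0.05,0,0,0],
    [0,-0.006,0.009,0.05,0,0,0],
  ],
)

```text
time: 33.18
tcp_pos: [592.4, 45.8, 99.1]
tool_rot: [0.138, 3.138, 0.001]
wrist_force: [-4.3, 0.7, 7.8]
finger_gap: 0.728
gripper_force: 30.0
```

servo_tool(
  moves=[
    [1,0,0,0,0,0,0],
    [1,0,0,0,0,0,0],
    [1,0,0,0,0,0,0],
    [1,0,0,0,0,0,0],
    [1,0,0,-0.15,0,0,0],
    [1,0,0,-0.35,0,0,0],
    [1,0,0,-0.55,0,0,0],
    [1,0,0,-0.75,0,0,0],
    [1,0,0,-0.8,0,0,0],
    [1,0,0,-0.8,0,0,0],
  ],
)

```text
time: 34.02
tcp_pos: [594.4, 45.8, 261.7]
tool_rot: [0.138, 3.132, 0.003]
wrist_force: [0.3, -0.2, -0.7]
finger_gap: 0.998
gripper_force: 0.0
```

servo_tool(
  moves=[
    [1,0.06,-0.17,0,0,0,0],
    [1,0.12,-0.34,0,0,0,0],
    [1,0.18,-0.5,0,0,0,0],
    [1,0.24,-0.67,0,0,0,0],
    [1,0.31,-0.85,0,0,0,0],
    [1,0.31,-0.85,0,0,0,0],
    [1,0.31,-0.85,0,0,0,0],
  ],
)

```text
time: 34.6
tcp_pos: [513.7, -120.1, 256.7]
tool_rot: [-0.145, -3.136, -0.0]
wrist_force: [-0.4, 1.4, 0.3]
finger_gap: 1.003
gripper_force: 0.0
```

servo_tool(
  moves=[
    [1,0.06,-0.17,0,0,0,0],
    [1,0.12,-0.34,0,0,0,0],
    [1,0.18,-0.5,0,0,0,0],
    [1,0.24,-0.67,0,0,0,0],
    [1,0.31,-0.85,0,0,0,0],
    [1,0.31,-0.85,0,0,0,0],
    [1,0.31,-0.85,0,0,0,0],
    [1,0.31,-0.85,0,0,0,0],
    [1,0.31,-0.85,0,0,0,0],
  ],
)

```text
time: 35.35
tcp_pos: [440.1, -279.8, 257.3]
tool_rot: [-0.132, -3.138, -0.001]
wrist_force: [-0.2, -0.2, 0.1]
finger_gap: 0.999
gripper_force: 0.0
```

Run:
```python
from h import *
import pickle
s=arm.get_state();print(s["tcp_pos"],goto([438.5,-282.8,92]).round(3),s["q"].round(2))
```

```text
[ 440.05919339 -279.82379672  257.28695257] [ 0.006 -0.016  0.826] [-0.19  0.22  0.76  1.91 -0.17  1.07  2.12]
```

servo_tool(
  moves=[
    [1,0.006,-0.014,0.2,0,0,0],
    [1,0.006,-0.014,0.4,0,0,0],
    [1,0.006,-0.014,0.55,0,0,0],
    [1,0.006,-0.014,0.7,0,0,0],
    [1,0.006,-0.014,0.825,0,0,0],
    [1,0.006,-0.014,0.825,0,0,0],
    [0,0.006,-0.014,0.825,0,0,0],
    [0,0.006,-0.014,0.825,0,0,0],
    [0,0.006,-0.014,0.825,0,0,0],
    [0,0.006,-0.014,0.825,0,0,0],
    [0,0.006,-0.014,0.825,0,0,0],
    [0,0.006,-0.014,0.825,0,0,0],
  ],
)

```text
time: 36.35
tcp_pos: [438.0, -284.7, 93.9]
tool_rot: [0.138, 3.137, -0.0]
wrist_force: [0.8, -0.4, -0.4]
finger_gap: 0.587
gripper_force: 0.0
```

servo_tool(
  moves=[
    [0,0,0,0,0,0,0],
    [0,0,0,0,0,0,0],
    [0,0,0,0,0,0,0],
  ],
)

```text
time: 36.6
tcp_pos: [437.9, -284.7, 93.6]
tool_rot: [0.138, 3.138, 0.0]
wrist_force: [-0.7, 1.4, 6.4]
finger_gap: 0.542
gripper_force: 30.0
```

servo_tool(
  moves=[
    [0,0,0,-0.1,0,0,0],
    [0,0,0,-0.2,0,0,0],
    [0,0,0,-0.3,0,0,0],
    [0,-0.02,0.15,-0.3,0,0,0],
    [0,-0.05,0.3,-0.3,0,0,0],
    [0,-0.08,0.45,-0.3,0,0,0],
    [0,-0.117,0.6,-0.3,0,0,0],
    [0,-0.117,0.67,-0.3,0,0,0],
    [0,-0.117,0.67,-0.3,0,0,0],
  ],
)

```text
time: 37.35
tcp_pos: [472.8, -149.0, 152.3]
tool_rot: [-0.128, -3.137, -0.003]
wrist_force: [-0.6, 0.1, -3.0]
finger_gap: 0.547
gripper_force: 30.0
```

servo_tool(
  moves=[
    [0,-0.02,0.15,0,0,0,0],
    [0,-0.05,0.3,0,0,0,0],
    [0,-0.08,0.45,0,0,0,0],
    [0,-0.117,0.6,0,0,0,0],
    [0,-0.117,0.67,0,0,0,0],
    [0,-0.117,0.67,0,0,0,0],
    [0,-0.117,0.67,0.1,0,0,0],
    [0,-0.117,0.67,0.2,0,0,0],
    [0,-0.117,0.67,0.23,0,0,0],
    [0,-0.117,0.67,0.25,0,0,0],
    [0,-0.117,0.67,0.25,0,0,0],
    [0,-0.117,0.67,0.25,0,0,0],
  ],
)

```text
time: 38.35
tcp_pos: [507.8, -22.7, 103.6]
tool_rot: [0.14, 3.138, -0.0]
wrist_force: [0.2, -0.2, -1.8]
finger_gap: 0.541
gripper_force: 30.0
```

Run:
```python
from h import *
s=arm.get_state();print(s["tcp_pos"],s["wrist_force"],goto([507.9,-22,95]).round(3))
```

```text
[507.81256574 -22.70155727 103.55841138] [ 0.16987965 -0.16165825 -1.83002049] [-0.     0.004  0.043]
```

servo_tool(
  moves=[
    [0,0,0.003,0.01,0,0,0],
    [0,0,0.003,0.02,0,0,0],
    [0,0,0.003,0.027,0,0,0],
    [0,0,0.003,0.033,0,0,0],
    [0,0,0.003,0.038,0,0,0],
    [0,0,0.003,0.042,0,0,0],
    [0,0,0.003,0.042,0,0,0],
  ],
)

```text
time: 38.93
tcp_pos: [508.1, -21.0, 95.5]
tool_rot: [0.138, 3.138, 0.002]
wrist_force: [-2.2, 0.5, 7.6]
finger_gap: 0.545
gripper_force: 30.0
```

servo_tool(
  moves=[
    [1,0,0,0,0,0,0],
    [1,0,0,0,0,0,0],
    [1,0,0,0,0,0,0],
    [1,0,0,0,0,0,0],
    [1,0,0,-0.15,0,0,0],
    [1,0,0,-0.35,0,0,0],
    [1,0,0,-0.55,0,0,0],
    [1,0,0,-0.75,0,0,0],
    [1,0,0,-0.82,0,0,0],
    [1,0,0,-0.82,0,0,0],
  ],
)

```text
time: 39.77
tcp_pos: [510.0, -21.3, 262.5]
tool_rot: [0.138, 3.131, 0.004]
wrist_force: [0.7, -0.6, 0.2]
finger_gap: 1.003
gripper_force: 0.0
```

servo_tool(
  moves=[
    [1,-0.08,-0.15,0,0,0,0],
    [1,-0.16,-0.3,0,0,0,0],
    [1,-0.24,-0.45,0,0,0,0],
    [1,-0.32,-0.6,0,0,0,0],
    [1,-0.364,-0.67,0,0,0,0],
    [1,-0.364,-0.67,0,0,0,0],
  ],
)

```text
time: 40.27
tcp_pos: [568.2, -165.4, 257.3]
tool_rot: [-0.147, -3.137, 0.005]
wrist_force: [-0.8, 0.6, 0.2]
finger_gap: 0.998
gripper_force: 0.0
```

servo_tool(
  moves=[
    [1,-0.08,-0.15,0,0,0,0],
    [1,-0.16,-0.3,0,0,0,0],
    [1,-0.24,-0.45,0,0,0,0],
    [1,-0.32,-0.6,0,0,0,0],
    [1,-0.364,-0.67,0,0,0,0],
    [1,-0.364,-0.67,0,0,0,0],
    [1,-0.364,-0.67,0,0,0,0],
    [1,-0.364,-0.67,0,0,0,0],
  ],
)

```text
time: 40.93
tcp_pos: [628.9, -298.8, 257.6]
tool_rot: [-0.136, -3.137, -0.003]
wrist_force: [1.0, -0.0, 0.3]
finger_gap: 1.001
gripper_force: 0.0
```

Run:
```python
from h import *
s=arm.get_state();print(s["tcp_pos"],s["tool_rot"],goto([629.5,-301,96]).round(3))
```

```text
[ 628.88643463 -298.82074928  257.57016208] [-1.35735174e-01 -3.13710714e+00 -2.82192598e-03] [-0.005 -0.012  0.808]
```

servo_tool(
  moves=[
    [1,-0.002,-0.01,0.2,0,0,0],
    [1,-0.002,-0.01,0.4,0,0,0],
    [1,-0.002,-0.01,0.55,0,0,0],
    [1,-0.002,-0.01,0.7,0,0,0],
    [1,-0.002,-0.01,0.81,0,0,0],
    [1,-0.002,-0.01,0.81,0,0,0],
    [0,-0.002,-0.01,0.81,0,0,0],
    [0,-0.002,-0.01,0.81,0,0,0],
    [0,-0.002,-0.01,0.81,0,0,0],
    [0,-0.002,-0.01,0.81,0,0,0],
    [0,-0.002,-0.01,0.81,0,0,0],
    [0,-0.002,-0.01,0.81,0,0,0],
  ],
)

```text
time: 41.93
tcp_pos: [630.3, -302.9, 98.2]
tool_rot: [0.137, 3.136, 0.0]
wrist_force: [-0.6, 1.8, 6.5]
finger_gap: 0.663
gripper_force: 29.7
```

servo_tool(
  moves=[
    [0,0,0,0,0,0,0],
    [0,0,0,0,0,0,0],
    [0,0,0,0,0,0,0],
  ],
)

```text
time: 42.18
tcp_pos: [630.3, -302.9, 98.2]
tool_rot: [0.137, 3.136, 0.0]
wrist_force: [0.6, 2.3, 6.1]
finger_gap: 0.664
gripper_force: 29.7
```

servo_tool(
  moves=[
    [0,0,0,-0.1,0,0,0],
    [0,0,0,-0.2,0,0,0],
    [0,0,0,-0.3,0,0,0],
    [0,0.05,0.15,-0.3,0,0,0],
    [0,0.1,0.3,-0.3,0,0,0],
    [0,0.15,0.45,-0.3,0,0,0],
    [0,0.2,0.6,-0.3,0,0,0],
    [0,0.25,0.75,-0.3,0,0,0],
    [0,0.3,0.9,-0.3,0,0,0],
    [0,0.335,0.976,-0.3,0,0,0],
    [0,0.335,0.976,-0.3,0,0,0],
    [0,0.335,0.976,-0.3,0,0,0],
  ],
)

```text
time: 43.18
tcp_pos: [579.4, -101.5, 156.5]
tool_rot: [-0.134, -3.138, -0.001]
wrist_force: [-0.1, -1.3, -2.6]
finger_gap: 0.666
gripper_force: 29.8
```

servo_tool(
  moves=[
    [0,0,0,0.1,0,0,0],
    [0,0,0,0.2,0,0,0],
    [0,0,0,0.23,0,0,0],
    [0,0,0,0.25,0,0,0],
    [0,0,0,0.25,0,0,0],
    [0,0,0,0.25,0,0,0],
  ],
)

```text
time: 43.68
tcp_pos: [580.2, -103.6, 107.3]
tool_rot: [0.14, 3.138, -0.001]
wrist_force: [-0.2, 0.1, -3.0]
finger_gap: 0.663
gripper_force: 29.8
```

Run:
```python
from h import *
s=arm.get_state();print(s["tcp_pos"],s["tool_rot"],s["wrist_force"],goto([580.5,-102.5,100]).round(3))
```

```text
[ 580.19363024 -103.57682327  107.25835156] [ 1.39639332e-01  3.13767559e+00 -7.18695250e-04] [-0.19799735  0.0995002  -3.0331987 ] [-0.001  0.006  0.036]
```

servo_tool(
  moves=[
    [0,0,0.004,0.01,0,0,0],
    [0,0,0.004,0.02,0,0,0],
    [0,0,0.004,0.027,0,0,0],
    [0,0,0.004,0.033,0,0,0],
    [0,0,0.004,0.038,0,0,0],
    [0,0,0.004,0.041,0,0,0],
    [0,0,0.004,0.041,0,0,0],
  ],
)

```text
time: 44.27
tcp_pos: [580.5, -101.7, 99.9]
tool_rot: [0.138, 3.137, 0.002]
wrist_force: [-2.0, 1.5, 9.3]
finger_gap: 0.663
gripper_force: 29.9
```

servo_tool(
  moves=[
    [1,0,0,0,0,0,0],
    [1,0,0,0,0,0,0],
    [1,0,0,0,0,0,0],
    [1,0,0,0,0,0,0],
    [1,0,0,-0.15,0,0,0],
    [1,0,0,-0.35,0,0,0],
    [1,0,0,-0.55,0,0,0],
    [1,0,0,-0.75,0,0,0],
    [1,0,0.1,-0.82,0,0,0],
    [1,-0.1,0.25,-0.82,0,0,0],
    [1,-0.11,0.335,-0.82,0,0,0],
    [1,-0.11,0.335,-0.82,0,0,0],
  ],
)

```text
time: 45.27
tcp_pos: [609.2, -31.4, 262.2]
tool_rot: [0.127, 3.138, 0.003]
wrist_force: [0.6, -1.1, -0.8]
finger_gap: 1.0
gripper_force: 0.0
```

servo_tool(
  moves=[
    [1,0,0,0,0,0,0],
    [1,0,0,0,0,0,0],
    [1,0,0,0,0,0,0],
  ],
)

```text
time: 45.52
tcp_pos: [607.0, -38.7, 262.4]
tool_rot: [-0.142, -3.138, 0.001]
wrist_force: [0.6, -0.4, -0.5]
finger_gap: 1.002
gripper_force: 0.0
```

Run:
```python
from h import *
import pickle
p=P("wrist");i=arm.camera("wrist");cv2.imwrite("pics/w9.png",i);pickle.dump(p,open("w9.pkl","wb"))
cv2.imwrite("pics/v9.png",cv2.resize(i[0:270,170:470],None,fx=2,fy=2))
```

```text
(no output)
```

View pics/v9.png

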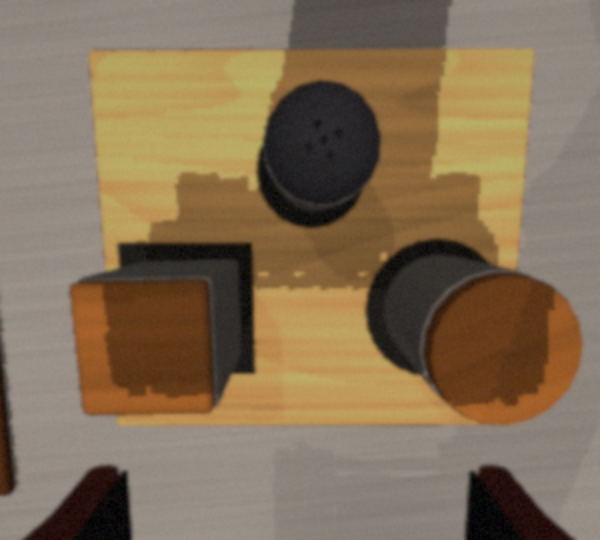

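The round lid is at (505,348), the square lid is centred at (144,346), and the shaker's holes are at (323,139). All three stand on their mats. Checking offsets.

Run:
```python
from h import *
import pickle
p=pickle.load(open("w9.pkl","rb"))
f=lambda n,x,y,z:print(n,ray(p,(x/2+170,y/2),z).round(1))
f("shaker",323,139,156);f("round",505,348,160);f("sq",144.5,346.3,153);f("sqmat",187,307.5,16)
for c in((71,283),(209,279),(214,410),(84,413)):f("c",*c,153)
for c in((120,243),(252,243),(254,372)):f("m",*c,16)
```

```text
shaker [[507.  -20.2 156. ]]
round [[591.5  45.6 160. ]]
sq [[579.1 -98.9 153. ]]
sqmat [[ 580.  -103.4   16. ]]
c [[ 551.2 -124.2  153. ]]
c [[554.5 -69.3 153. ]]
c [[608.5 -73.9 153. ]]
c [[ 604.9 -128.4  153. ]]
m [[ 538.8 -137.7   16. ]]
m [[545.8 -60.1  16. ]]
m [[623.4 -67.2  16. ]]
```

The square tin may sit 2–3 mm toward +y. I'll look from the opposite side to compare the mat margins.

servo_tool(
  moves=[
    [1,0,-0.2,0,0,0,0],
    [1,0,-0.4,0,0,0,0],
    [1,0,-0.6,0,0,0,0],
    [1,0,-0.7,0,0,0,0],
    [1,0,-0.7,0,0,0,0],
    [1,0,-0.7,0,0,0,0],
    [1,0,-0.7,0,0,0,0],
  ],
)

```text
time: 46.15
tcp_pos: [595.3, -175.9, 262.2]
tool_rot: [-0.138, -3.138, -0.001]
wrist_force: [-0.6, -0.1, -0.1]
finger_gap: 0.999
gripper_force: 0.0
```

Run:
```python
from h import *
import pickle
p=P("wrist");i=arm.camera("wrist");cv2.imwrite("pics/w10.png",i);pickle.dump(p,open("w10.pkl","wb"))
a=cv2.imread("pics/w9.png")[110:210,200:300]
b=i[110:210,300:400]
g=lambda x:cv2.convertScaleAbs(cv2.resize(x,(400,400),interpolation=cv2.INTER_CUBIC),alpha=1.8,beta=10)
cv2.imwrite("pics/v10.png",np.hstack([g(a),g(b)]));print(arm.get_state()["tcp_pos"])
```

```text
[ 595.57601837 -175.08085215  262.17886042]
```

View pics/v10.png

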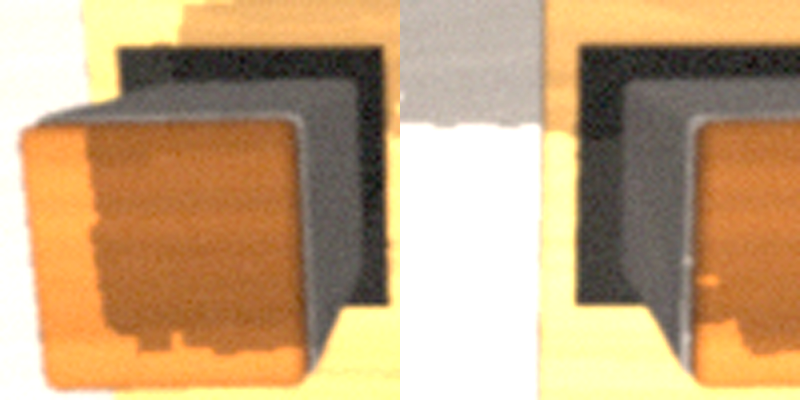

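The margins beside the square tin read about 8 mm on the +y side and 13.5 mm on the -y side. It therefore sits about 2.9 mm toward +y, and is fine in x. I'll regrip and shift it.

servo_tool(
  moves=[
    [1,0.1,0.15,0,0,0,0],
    [1,0.108,0.3,0,0,0,0],
    [1,0.108,0.362,0,0,0,0],
    [1,0.108,0.362,0,0,0,0],
    [1,0.108,0.362,0.1,0,0,0],
    [1,0.108,0.362,0.25,0,0,0],
    [1,0.108,0.362,0.4,0,0,0],
    [1,0.108,0.362,0.55,0,0,0],
    [1,0.108,0.362,0.7,0,0,0],
    [1,0.108,0.362,0.81,0,0,0],
    [1,0.108,0.362,0.81,0,0,0],
    [1,0.108,0.362,0.81,0,0,0],
  ],
)

```text
time: 47.2
tcp_pos: [579.9, -103.3, 100.0]
tool_rot: [-0.138, -3.137, 0.002]
wrist_force: [0.5, -0.8, 0.7]
finger_gap: 0.998
gripper_force: 0.0
```

servo_tool(
  moves=[
    [0,0,0,0,0,0,0],
    [0,0,0,0,0,0,0],
    [0,0,0,0,0,0,0],
    [0,0,0,0,0,0,0],
    [0,0,0,0,0,0,0],
    [0,0,0,0,0,0,0],
    [0,0,0,0,0,0,0],
  ],
)

```text
time: 47.78
tcp_pos: [580.8, -102.2, 101.2]
tool_rot: [0.137, 3.137, 0.001]
wrist_force: [-1.3, 1.4, 6.4]
finger_gap: 0.662
gripper_force: 29.9
```

servo_tool(
  moves=[
    [0,0,0,-0.01,0,0,0],
    [0,0,0,-0.02,0,0,0],
    [0,0,-0.008,-0.03,0,0,0],
    [0,0,-0.012,-0.03,0,0,0],
    [0,0,-0.012,-0.03,0,0,0],
    [0,0,-0.012,-0.03,0,0,0],
    [0,0,-0.012,-0.03,0,0,0],
  ],
)

```text
time: 48.37
tcp_pos: [579.7, -104.8, 106.2]
tool_rot: [-0.138, -3.138, -0.0]
wrist_force: [0.6, -1.1, -3.4]
finger_gap: 0.658
gripper_force: 29.9
```

Lower and release, lift, then check from both sides, including the round tin.

servo_tool(
  moves=[
    [0,0,0,0.01,0,0,0],
    [0,0,0,0.018,0,0,0],
    [0,0,0,0.024,0,0,0],
    [0,0,0,0.028,0,0,0],
    [0,0,0,0.031,0,0,0],
    [0,0,0,0.031,0,0,0],
  ],
)

```text
time: 48.87
tcp_pos: [580.2, -104.8, 101.3]
tool_rot: [0.138, 3.138, 0.002]
wrist_force: [-3.3, 1.3, 8.5]
finger_gap: 0.658
gripper_force: 29.9
```

servo_tool(
  moves=[
    [1,0,0,0,0,0,0],
    [1,0,0,0,0,0,0],
    [1,0,0,0,0,0,0],
    [1,0,0,0,0,0,0],
    [1,0,0,-0.15,0,0,0],
    [1,0,0,-0.35,0,0,0],
    [1,0,0,-0.55,0,0,0],
    [1,0,0,-0.75,0,0,0],
    [1,0,-0.1,-0.82,0,0,0],
    [1,-0.1,-0.25,-0.82,0,0,0],
    [1,-0.11,-0.36,-0.82,0,0,0],
    [1,-0.11,-0.36,-0.82,0,0,0],
  ],
)

```text
time: 49.87
tcp_pos: [594.9, -184.3, 265.1]
tool_rot: [0.147, 3.137, -0.005]
wrist_force: [0.1, -1.3, -0.0]
finger_gap: 0.997
gripper_force: 0.0
```

servo_tool(
  moves=[
    [1,0,0,0,0,0,0],
    [1,0,0,0,0,0,0],
    [1,0,0,0,0,0,0],
  ],
)

```text
time: 50.12
tcp_pos: [595.6, -177.0, 263.8]
tool_rot: [-0.135, -3.138, -0.001]
wrist_force: [0.1, 0.4, -0.7]
finger_gap: 1.002
gripper_force: 0.0
```

Run:
```python
from h import *
import pickle
p=P("wrist");i=arm.camera("wrist");cv2.imwrite("pics/w11.png",i);pickle.dump(p,open("w11.pkl","wb"))
print(arm.get_state()["tcp_pos"])
```

```text
[ 595.66648018 -176.89547453  263.87906135]
```

servo_tool(
  moves=[
    [1,0,0.2,0,0,0,0],
    [1,0,0.4,0,0,0,0],
    [1,0,0.6,0,0,0,0],
    [1,0,0.7,0,0,0,0],
    [1,0,0.7,0,0,0,0],
    [1,0,0.7,0,0,0,0],
    [1,0,0.7,0,0,0,0],
  ],
)

```text
time: 50.75
tcp_pos: [607.6, -39.7, 264.3]
tool_rot: [-0.138, -3.139, 0.001]
wrist_force: [1.3, -0.5, 0.4]
finger_gap: 1.003
gripper_force: 0.0
```

Run:
```python
from h import *
import pickle
p=P("wrist");i=arm.camera("wrist");cv2.imwrite("pics/w12.png",i);pickle.dump(p,open("w12.pkl","wb"))
```

servo_tool(
  moves=[
    [1,0,0.2,0,0,0,0],
    [1,0,0.4,0,0,0,0],
    [1,0,0.6,0,0,0,0],
    [1,0,0.75,0,0,0,0],
    [1,0,0.75,0,0,0,0],
    [1,0,0.75,0,0,0,0],
    [1,0,0.75,0,0,0,0],
  ],
)

```text
time: 51.38
tcp_pos: [621.1, 107.9, 264.4]
tool_rot: [0.142, 3.138, -0.002]
wrist_force: [0.4, -0.4, -0.3]
finger_gap: 0.998
gripper_force: 0.0
```

Run:
```python
from h import *
import pickle
p=P("wrist");i=arm.camera("wrist");cv2.imwrite("pics/w13.png",i);pickle.dump(p,open("w13.pkl","wb"))
q={k:pickle.load(open(f"w{k}.pkl","rb")) for k in(11,12,13)};J={k:cv2.imread(f"pics/w{k}.png") for k in q}
g=lambda x:cv2.convertScaleAbs(cv2.resize(x,(266,266),interpolation=cv2.INTER_CUBIC),alpha=1.8,beta=10)
out=[]
for row in(((11,"s"),(12,"s"),(12,"r")),((13,"r"),(11,"k"),(13,"k"))):
    L=[]
    for k,o in row:
        X={"s":(580,-103,16),"r":(593,45.5,16),"k":(508,-22,16)}[o];u,v=proj(q[k],X)[0].astype(int);u=max(u,50);v=max(v,50);print(k,o,u-50,v-50)
        L.append(g(J[k][v-50:v+50,u-50:u+50]))
    out.append(np.hstack(L))
cv2.imwrite("pics/v13.png",np.vstack(out))
```

```text
11 s 327 103
12 s 214 102
12 r 337 102
13 r 215 102
11 k 395 34
13 k 147 34
```

View pics/v13.png

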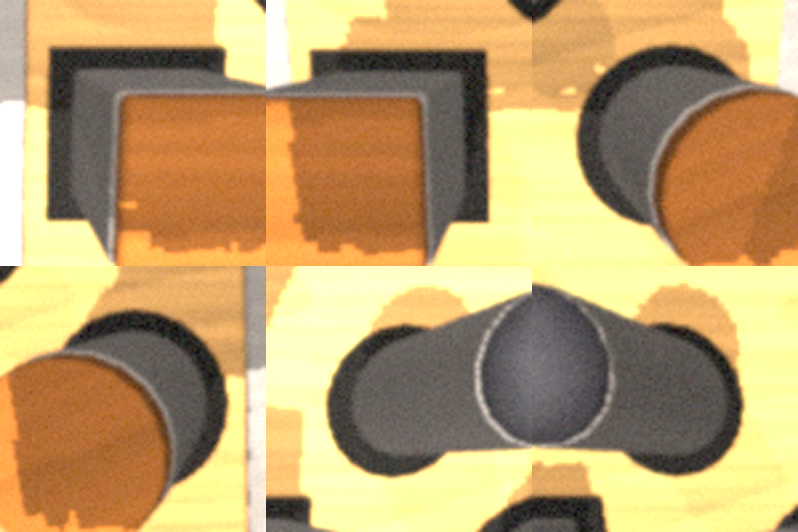

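Margins are even at 24/24 px for the square tin and 20/20 px for the round tin. The shaker is within about 2 mm of its mat's centre and fully on it. The gripper is clear of everything, so I'm handing in.

```bash
python3 -c "
from plant import arm
print(arm.hand_in())"
```

```text
the job is handed in; nothing more can be done
None
```

The job is handed in, done in the order asked: the espresso cup stands upright within about 2 mm of the saucer's centre, both tins are centred on their mats, the shaker is about 2 mm off the centre of its own, and the sugar jar was not touched.

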